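# Open the cutter tin in its slanted stand

## Task

Slide the stand's two bolts fully home over the foot of the square metal tin, so that the tin's base is held down, then draw its deep, tight lid straight off along the tin's slant; the base must stay seated in the stand. Stand the lid upright, mouth down, wholly on the pastry board, and keep hold of it until it stands there. Leave the other things on the bench where they are and the bolts home.

Things in the scene. Friction and masses are not known exactly. Their poses are not given: they have to be found in the camera images.
- stand: Slanted wooden tin stand, fixed, 160 mm deep, 292 mm wide, highest at the back. Origin on the bench under the middle of its seat; x to its high back, y to its left, z up. The seat slopes down 30 degrees towards -x, so the tin's axis is (-0.5, 0, 0.866) in this frame. Kerbs up to 14 mm high surround the tin's foot; a slide bolt lies on the seat on each side, left (+y) and right (-y).
- seat (a point): Middle of the stand's sloping seat, 60 mm above the bench; the middle of the tin's underside rests here.
- bolt_left (a joint): Flat steel slide bolt on the left of the stand: m slid level towards the tin (the stand's -y). 0 is drawn back; 0.024 is fully home at its stop, overlapping the tin's foot by 9 mm and holding it down. It starts drawn back, clear of the foot, takes about 2 N to slide and stays where it is left.
- bolt_left_tab (a point): Middle of the left bolt's thumb tab, a steel plate standing square to the seat on the bolt's outer end: 22 mm wide along the slope, 10 mm thick in y (outer face 5 mm to +y of this point), from 20 mm below to 15 mm above this point along the tin's axis. The point is 45 mm off the seat; 149 mm to +y of the tin's middle when drawn back, 125 mm when home.
- bolt_right (a joint): Flat steel slide bolt on the right of the stand: m slid level towards the tin (the stand's +y). 0 is drawn back; 0.024 is fully home at its stop, overlapping the tin's foot by 9 mm and holding it down. It starts drawn back, clear of the foot, takes about 2 N to slide and stays where it is left.
- bolt_right_tab (a point): Middle of the right bolt's thumb tab, a steel plate standing square to the seat on the bolt's outer end: 22 mm wide along the slope, 10 mm thick in y (outer face 5 mm to -y of this point), from 20 mm below to 15 mm above this point along the tin's axis. The point is 45 mm off the seat; 149 mm to -y of the tin's middle when drawn back, 125 mm when home.
- tin_base: Square tin's base, bare metal, about 0.34 kg, loose in the stand: foot flange 126 x 126 x 14 mm, open liner 92 x 92 mm up to 100 mm above the underside, with a sprung cork band near its rim that grips the lid all the way with 6 to 11 N, so unbolted the base comes up with the lid. Origin: middle of the underside; z along the tin's slanted axis, y as the stand's.
- tin_lid: Deep lid telescoping over the liner down to the flange, bare metal, 0.22 kg, 102 x 102 mm, 3 mm walls, 91 mm high, 131 with its handle. Origin: middle of the open mouth; z from mouth to handle. On the tin the origin is 14 mm above the base's along z; it is clear of the liner after 86 mm of travel along z.
- lid_handle (a point): Middle of the wooden bar handle on the lid's top, 121 mm from the mouth along the lid's z: bar 80 mm long along the lid's y (level, along the stand's y at the start), 16 mm thick along its x, 20 mm tall, on two posts with 20 mm free between bar and lid top.
- board: Wooden pastry board lying on the bench, fixed, 260 x 200 x 18 mm (x, y, z). Origin under its centre; its top is 18 mm above the bench. It is empty.
- measuring_cup: clear glass measuring cup with a side handle, 92 mm across, 105 mm high; origin under its centre. Bystander
- ladle: stainless ladle lying on the bench, bowl 90 mm across, handle 250 mm long to its -x; origin under the bowl. Bystander
- brush: flat silicone basting brush lying on the bench, 185 mm long, 12 mm thick; origin on its underside near the middle, bristles to +x. Bystander
- rolling_pin: wooden rolling pin lying on the bench along its own x, 380 mm long, 48 mm thick; origin under its middle. Bystander
Mind the look-alikes: they are no part of the job. What is shaped like the tin_lid but blue is not meant.

How it is judged (in metres and radians):
On the way, in this order (a step that is already met when the one before it is completed fails the run):
1. both bolts are slid home over the tin's foot (value of joint each of bolt_left, bolt_right above 0.02 m), for 0.2 s.
2. the lid is drawn clear of the base, which stays seated (all of step 1 and z of tin_lid in the frame of tin_base above 0.102 m and distance between tin_base and seat below 0.01 m), for 0.1 s.
3. the lid stands upright on the board while still held (angle between tin_lid's own z axis and vertical below 0.06 rad and x of tin_lid in the frame of board between -0.082 and 0.082 m and y of tin_lid in the frame of board between -0.052 and 0.052 m and height (world z) of tin_lid below 0.022 m and contact force between tin_lid and board above 0.3 N and contact force between the fingers and tin_lid above 0.5 N), for 0.05 s.
At the end, for the whole second after the job is handed in: The lid is at rest upright on the board, mouth down (tilt under 0.06 rad), its centre within 82 mm of the board's centre along the long side and 52 mm along the short; the base is still seated in the stand (within 10 mm) and both bolts are slid at least 20 of its 24 mm home (all of step 1 and angle between tin_lid's own z axis and vertical below 0.06 rad and x of tin_lid in the frame of board between -0.082 and 0.082 m and y of tin_lid in the frame of board between -0.052 and 0.052 m and height (world z) of tin_lid between 0.014 and 0.022 m and distance between tin_base and seat below 0.01 m and linear speed of each of tin_lid, tin_base below 0.02 m/s); the robot touches nothing.
It fails at once if the tin's base is pulled more than 12 mm off its seat (distance between tin_base and seat above 0.012 m).
It fails at once if another thing on the bench is shifted by more than 30 mm (distance of any of measuring_cup, ladle, brush, rolling_pin from where it was at the start of the episode above 0.03 m).
It also fails if it takes over 64 s, if anything falls off the work surface, if the arm or the gripper's body presses on something with over 40 N, if the wrist force passes 120 N, or if a joint passes its speed limit or range.

## Robot

A 6-joint arm with a two-finger parallel gripper is mounted at the origin on the work surface. World frame = base frame: x ahead of the robot, y to its left, z up, the work surface at z = 0. Lengths are in mm, angles in degrees, forces in N, time in s.
With the tool pointing down it reaches from about 300 to 850 mm from the base axis. Payload 4.2 kg.
Tool frame: the origin (TCP) lies at the very end of the fingers, on their centre line; the grasp point (between the pads) lies 19 mm behind it (env.grip_depth is the distance from the TCP to the grasp point, in mm); y points along the fingers, z is the direction in which the jaws open and shut, and the axes are right-handed (so a half turn about y gives the same grasp; the last joint's range is limited). The gripper opens to 91 mm and grips with 3 to 60 N. Pads are 32 mm wide; open, the fingers measure 118 mm over their backs; the gripper's body (76 mm by 178 mm) begins 60 mm behind the grasp point.
Start: joints at [-67.036, 18.312, 89.639, -0, 72.044, -1.146], TCP at [234.888, -524.856, 183.276] pointing down, gripper open.
Joint ranges: [-177.97, 177.97], [-48.28, 115.42], [12.27, 149.76], [-77.06, 257.06], [2.81, 150.46], [-146.56, 146.56]. Speed limits (degrees/s): [147.25, 147.25, 180, 180, 180, 180].

## Interface

Orientations are given as [roll, pitch, yaw] about the fixed x, y, z axes, in that order (R = Rz(yaw) Ry(pitch) Rx(roll)).
In Python, from workcell import state, imaging, job, env gives the robot as it stands.
- The arm moves only by the shell command python3 -m pendant 'ROWS' [FORCE]. ROWS is JSON, a list of rows, each an object with "delta_pos": the shift along the tool's x, y, z in cm, a list of three; "twist": the turn, a rotation vector about the tool's x, y, z in degrees, a list of three; "grip": the opening in per cent of the stroke, from 0 (shut) to 100 (fully open). In form: [{"delta_pos": [tx, ty, tz], "twist": [wx, wy, wz], "grip": grip}, ...]. A call has exactly 5 rows; each row is the pose to reach, as a shift and turn from the pose commanded when the call began, along the tool's axes at that moment; what a row does not reach only later rows make up. A row lasts 1/10 s, in which the tool goes at most 50 mm and 8.59 degrees, less where a joint would pass 70% of its speed; a pose out of reach is approached as far as the arm can. A call with a gripper value outside its range is refused whole. The fingers move at their own pace and stop on an object; FORCE is the grip in N (left out, the last holds). Time passes only in rows, so rows that repeat a pose let the fingers close, or fill a call up. It gives the time, the measured TCP pose, the force and the opening at its end, in the units of the state.
- state(): the state, without advancing time (a new reading comes with each control period).
- imaging.grab_frame(name): name is "scene" or "side" or "wrist"; returns (picture, depth): 420x560x3 uint8, red, green, blue; 420x560 float32, mm along the optical axis (not along the pixel's ray), 0 where there is no reading.
- imaging.camera_info(name): a dict with "fx", "fy", "cx", "cy" (pixels), "R" (3x3) and "t" (3): a world point X has camera coordinates R X + t. Camera axes: x right, y down, z forward; pixel columns grow to the right and rows downward; lengths in mm; the calibration is good to about 2 mm. A picture is of the moment at which its call begins: read the wrist's pose just before it. camera_info takes no time and is no camera call; for the wrist camera it gives the pose at the moment of the call.
- job.job_done(): hands the job in, once; it reports no verdict.
The state is a dict: "time_s": time; "qpos": joint angles; "qvel": joint speeds; "effort": joint torques, N m; "ee_pos": TCP position; "ee_rot": TCP orientation; "force": force on the tool from outside, world axes, zero at the start; "torque": the same for the moment, N m; "gripper_width": finger opening in mm.
Only numpy, scipy, OpenCV 4.12 (cv2) and the standard library are available. Lean on these libraries where they do the work, as an engineer would, in place of code of your own. Each camera call takes 0.05 s, during which the arm holds its last target.

## Working session

There is one attempt and no reset: what is moved stays moved. The work goes in short steps, Python scripts to look and compute and a shell command to move; the robot and the scene stay as the last step left them, time stands still between calls to the robot, and variables do not carry over. Pictures are saved under pics/ and viewed, and the job is handed in when it is done.

```bash
ls; mkdir -p pics; python3 - <<'E'
from workcell import state, imaging, job, env
import cv2
print(state()); print(env.grip_depth)
import numpy as np
for n in ("scene","side"):
    p,d=imaging.grab_frame(n); cv2.imwrite(f"pics/{n}0.png",p[:,:,::-1]); np.save(f"pics/{n}0.npy",d)
    print(n,imaging.camera_info(n))
E
```

```text
pics
{'time_s': 0.0, 'qpos': array([-6.70352193e+01,  1.83502117e+01,  8.97072823e+01,  1.18231035e-03,
        7.20421157e+01, -1.14624163e+00]), 'qvel': array([ 0.05582761,  0.030355  ,  0.025391  ,  0.01410001, -0.03220564,
       -0.01115141]), 'effort': array([-7.34057394e-04, -4.12467849e+01, -2.31972921e+01,  7.27183535e-02,
        4.57396545e-02, -1.42451440e-04]), 'ee_pos': array([ 234.67719292, -524.31793778,  182.42870761]), 'ee_rot': array([-9.00995673e+01,  3.11647876e-03, -1.55889346e+02]), 'force': array([-0.76412343, -0.57715655,  0.0805107 ]), 'torque': array([ 0.02054709, -0.02909532, -0.0182411 ]), 'gripper_width': 91.18404053826245}
18.8
scene {'fx': 436.4340971121757, 'fy': 436.4340971121757, 'cx': 275.15439414309736, 'cy': 212.7405459645435, 'R': array([[ 8.20623221e-01,  5.71469590e-01,  1.94265708e-04],
       [ 4.63628733e-01, -6.65566272e-01, -5.84867451e-01],
       [-3.34104665e-01,  4.80045878e-01, -8.11128860e-01]]), 't': array([-534.24342158, -177.48997632, 1586.68253776])}
side {'fx': 424.1863474518576, 'fy': 424.1863474518576, 'cx': 281.09679503989383, 'cy': 211.4787731945647, 'R': array([[-0.72264775, -0.69120625, -0.00376194],
       [-0.48739018,  0.51340464, -0.70630481],
       [ 0.4901337 , -0.50857604, -0.70789785]]), 't': array([ 499.73023391,  356.66761277, 1190.92080442])}
```

View pics/scene0.png

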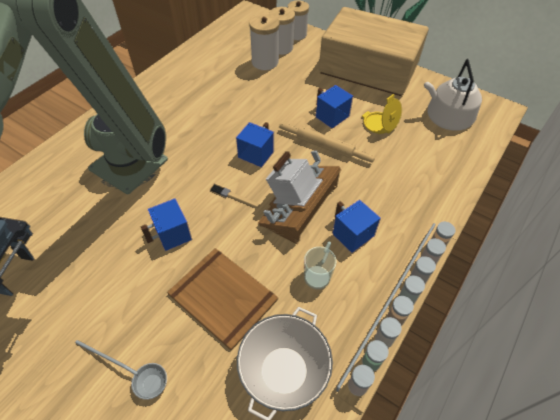

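View pics/side0.png

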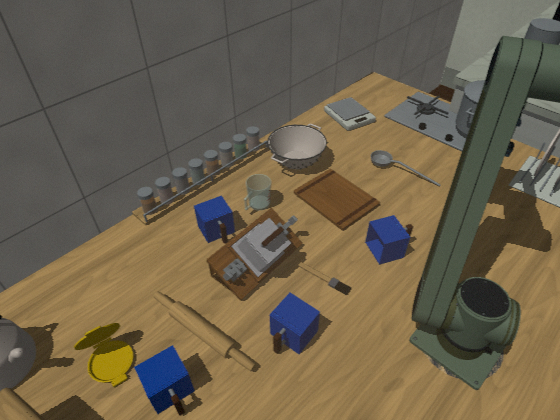

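```bash
cat > h.py <<'E'
import numpy as np, cv2
from workcell import imaging
def world(name,u,v,d,ci=None):
    c=ci or imaging.camera_info(name)
    z=d
    p=np.array([(u-c['cx'])/c['fx']*z,(v-c['cy'])/c['fy']*z,z])
    return c['R'].T@(p-c['t'])
def proj(name,X,ci=None):
    c=ci or imaging.camera_info(name)
    p=c['R']@np.asarray(X,float)+c['t']
    return np.array([c['fx']*p[0]/p[2]+c['cx'],c['fy']*p[1]/p[2]+c['cy']])
def cloud(name,d,ci=None):
    c=ci or imaging.camera_info(name)
    v,u=np.mgrid[:d.shape[0],:d.shape[1]]
    P=np.stack([(u-c['cx'])/c['fx']*d,(v-c['cy'])/c['fy']*d,d],-1)
    return (P-c['t'])@c['R']
E
python3 - <<'E'
import cv2,numpy as np
from h import *
a=cv2.imread('pics/scene0.png');b=cv2.imread('pics/side0.png')
cv2.imwrite('pics/sc_crop.png',cv2.resize(a[130:250,230:370],None,fx=5,fy=5,interpolation=cv2.INTER_CUBIC))
cv2.imwrite('pics/si_crop.png',cv2.resize(b[200:305,190:320],None,fx=5.5,fy=5.5,interpolation=cv2.INTER_CUBIC))
for n,pts in (("scene",[(300,195),(280,240),(215,250),(277,297),(168,293),(232,346)]),("side",[(255,255),(335,170),(380,200),(340,228),(294,195)])):
    d=np.load(f'pics/{n}0.npy')
    for p in pts: print(n,p,world(n,*p,d[p[1],p[0]]).round(1))
E
```

```text
scene (300, 195) [634.9 158.4 114. ]
scene (280, 240) [6.377e+02 4.620e+01 5.000e-01]
scene (215, 250) [ 497.7 -107.1   14.9]
scene (277, 297) [ 745.5 -126.3   13.3]
scene (168, 293) [ 477.4 -297.7   13.4]
scene (232, 346) [ 728.3 -314.9   16.9]
side (255, 255) [560.  248.7 116.9]
side (335, 170) [ 7.161e+02 -3.410e+02  4.000e-01]
side (380, 200) [ 484.2 -320.    -0.8]
side (340, 228) [501.1 -98.8   5.6]
side (294, 195) [ 7.358e+02 -1.172e+02  7.000e-01]
```

View pics/sc_crop.png

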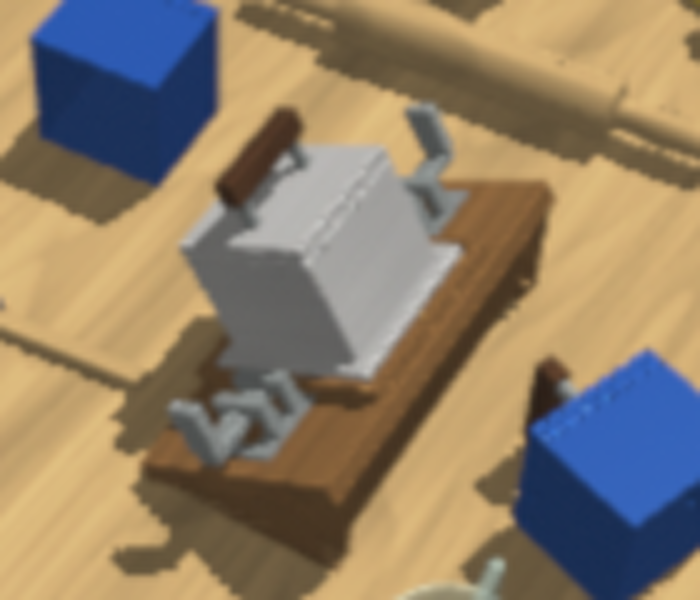

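View pics/si_crop.png

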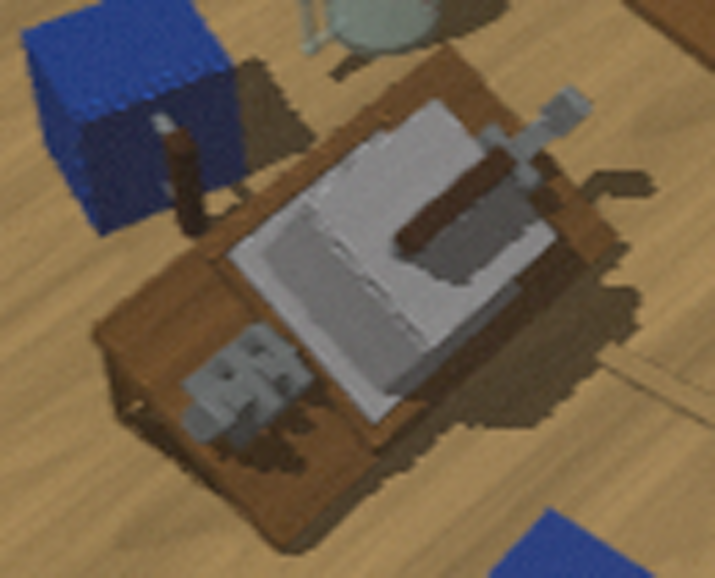

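```bash
cat > fit.py <<'E'
from h import *
from scipy.optimize import least_squares
def box(P,c,h):
    q=np.abs(P-c)-h
    return np.linalg.norm(np.maximum(q,0),axis=-1)+np.minimum(q.max(-1),0)
A=np.radians(-30) # tilt about y: axis (-.5,0,.866)
Ry=np.array([[np.cos(A),0,np.sin(A)],[0,1,0],[-np.sin(A),0,np.cos(A)]])
assert np.allclose(Ry@[0,0,1],[-.5,0,.866],atol=1e-3)
def sdf(P,x,lid=True):
    c,s=np.cos(x[2]),np.sin(x[2])
    S=(P-[x[0],x[1],0])@np.array([[c,-s,0],[s,c,0],[0,0,1]])
    T=(S-[0,0,60])@Ry
    d=[box(T,[0,0,59.5],[51,51,45.5]),box(T,[0,0,7],[63,63,7]),box(T,[0,0,135],[8,40,10])]
    q=np.maximum.reduce([np.abs(S[...,0])-80,np.abs(S[...,1])-146,T[...,2]])
    d.append(q)
    return np.minimum.reduce(d)
def bsdf(P,x):
    c,s=np.cos(x[2]),np.sin(x[2])
    S=(P-[x[0],x[1],0])@np.array([[c,-s,0],[s,c,0],[0,0,1]])
    return box(S,[0,0,9],[130,100,9])
def get(names,ctr,r,zmin):
    out=[]
    for n in names:
        d=np.load(f'pics/{n}0.npy'); im=cv2.imread(f'pics/{n}0.png').astype(int)
        C=cloud(n,d); m=(d>0)&(C[...,2]>zmin)&(np.linalg.norm(C[...,:2]-ctr,axis=-1)<r)&(im[...,0]<im[...,2]+50)
        out.append(C[m])
    return out
if __name__=="__main__":
    for names in (["scene"],["side"],["scene","side"]):
        P=np.concatenate(get(names,[605,190],170,12))
        best=None
        for y0 in np.radians([-60,-30,0,30,60,90]):
            r=least_squares(lambda x:sdf(P,x),[605,190,y0],x_scale=[10,10,.1],loss='soft_l1',f_scale=3)
            if best is None or r.cost<best.cost: best=r
        print(names,len(P),best.x[:2],np.degrees(best.x[2]),np.median(np.abs(best.fun)))
        P=np.concatenate(get(names,[612,-212],200,9))
        r=least_squares(lambda x:bsdf(P,x),[612,-212,-.07],x_scale=[10,10,.1],loss='soft_l1',f_scale=3)
        print(' board',len(P),r.x[:2],np.degrees(r.x[2]),np.median(np.abs(r.fun)))
E
python3 fit.py
```

```text
['scene'] 4196 [604.35087792 198.5182885 ] 2.062363564007205 2.3060515078029815
 board 6718 [ 635.53572061 -213.15172328] 0.8655513670865588 2.3080867172961117
['side'] 4694 [607.0264531  199.84898202] 3.548969715014123 2.0491367609559608
 board 2849 [ 620.62776581 -210.77019889] -4.015799273484807 2.2345439076895346
['scene', 'side'] 8890 [605.3537872  199.10579284] 2.7162900489448316 2.0064569304461166
 board 9567 [ 631.15516244 -211.60164175] -0.25251080475579074 2.306273353276209
```

```bash
cat > ov.py <<'E'
from fit import *
import sys
def seg(im,n,ps,col,k,off):
    q=[((proj(n,p)-off)*k).astype(int) for p in ps]
    for a,b in zip(q[:-1],q[1:]): cv2.line(im,tuple(map(int,a)),tuple(map(int,b)),col,1)
def cub(c,h):
    x=[[c[0]+a*h[0],c[1]+b*h[1],c[2]+e*h[2]] for e in(-1,1) for a,b in((-1,-1),(1,-1),(1,1),(-1,1),(-1,-1))]
    return np.array(x)
def S2W(p,x):
    c,s=np.cos(x[2]),np.sin(x[2]); return np.array(p)@np.array([[c,s,0],[-s,c,0],[0,0,1]])+[x[0],x[1],0]
def T2W(p,x): return S2W(np.array(p)@Ry.T+[0,0,60],x)
def draw(n,roi,x,xb,k,out,b=0):
    im=cv2.imread(f'pics/{n}{b}.png'); u0,v0,u1,v1=roi
    im=cv2.resize(im[v0:v1,u0:u1],None,fx=k,fy=k,interpolation=cv2.INTER_CUBIC); off=np.array([u0,v0])-.5
    seg(im,n,T2W(cub([0,0,59.5],[51,51,45.5]),x),(0,0,255),k,off)
    seg(im,n,T2W(cub([0,0,7],[63,63,7]),x),(0,255,0),k,off)
    seg(im,n,T2W(cub([0,0,135],[8,40,10]),x),(0,255,255),k,off)
    for s in(1,-1): seg(im,n,T2W(cub([0,s*149,42.5],[11,5,17.5]),x),(255,0,255),k,off)
    seg(im,n,S2W([[a*80,b*146,60+a*80*.577] for a,b in((-1,-1),(1,-1),(1,1),(-1,1),(-1,-1))],x),(255,255,0),k,off)
    seg(im,n,S2W(cub([0,0,9],[130,100,9]),xb),(0,0,255),k,off)
    cv2.imwrite(out,im)
if __name__=="__main__":
    x=[605.4,199,np.radians(2.7)]; xb=[612,-212,np.radians(-4.2)]
    draw('scene',(230,130,370,250),x,xb,5,'pics/o1.png');draw('side',(190,200,320,305),x,xb,5.5,'pics/o2.png')
    draw('scene',(150,230,300,360),x,xb,4,'pics/o3.png');draw('side',(280,160,400,240),x,xb,5,'pics/o4.png')
    a=cv2.imread('pics/o3.png');b=cv2.imread('pics/o4.png');
    print(a.shape,b.shape)
E
python3 ov.py
```

```text
(520, 600, 3) (400, 600, 3)
```

View pics/o1.png

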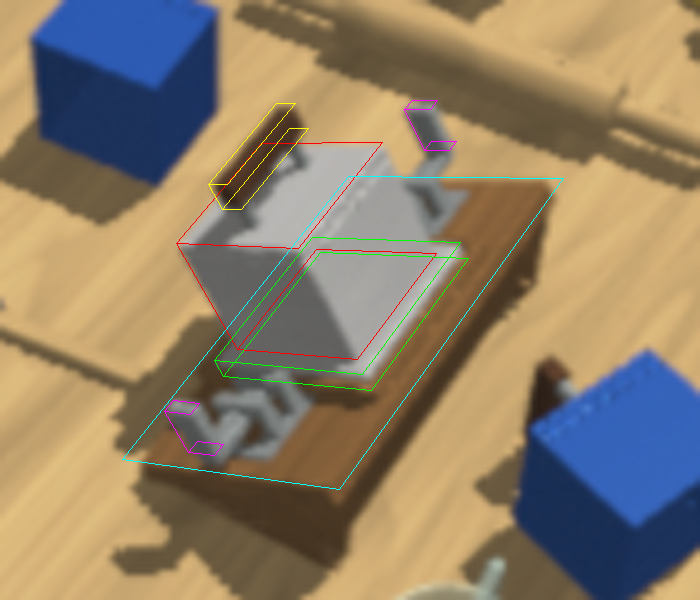

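View pics/o2.png

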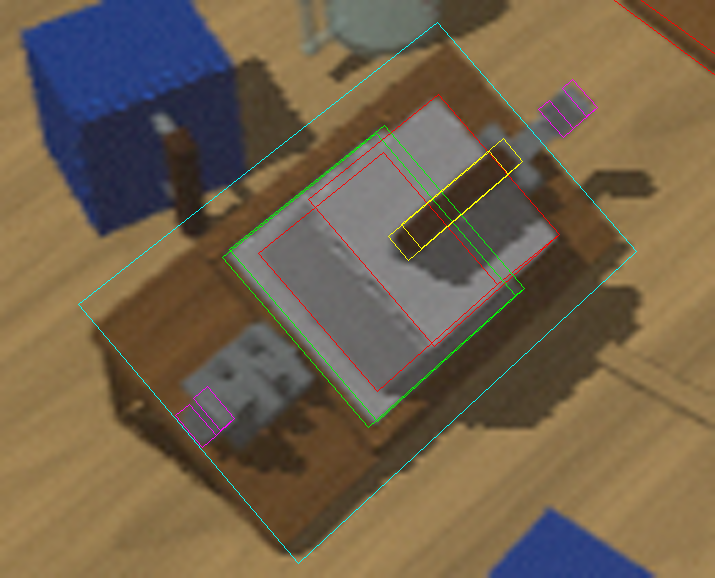

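View pics/o3.png

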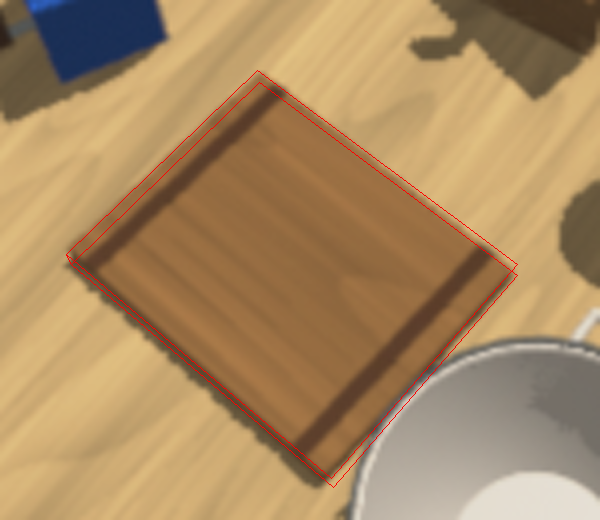

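View pics/o4.png

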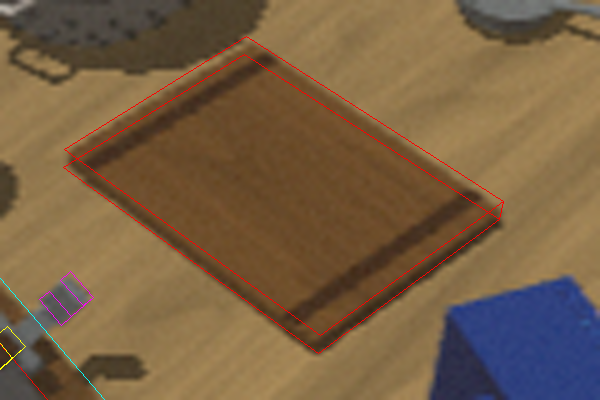

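```bash
cat > go.py <<'E'
from fit import *
from ov import S2W,T2W
from workcell import state
from scipy.spatial.transform import Rotation as Ro
X=[605.4,199,np.radians(2.7)]; XB=[612,-212,np.radians(-4.2)]
def RT(rpy): return Ro.from_euler('xyz',rpy,degrees=True)
def tgt(pos,R):
    s=state(); R0=RT(s['ee_rot']); d=np.array(pos)-s['ee_pos']
    dl=R0.inv().apply(d)/10; tw=(R0.inv()*R).as_rotvec(degrees=True)
    print('t',round(s['time_s'],2),'ee',s['ee_pos'].round(1),s['ee_rot'].round(1),'q',s['qpos'].round(0),'F',s['force'].round(1),'w',s['gripper_width'].round(1))
    print('delta_cm',dl.round(2),'twist',tw.round(2),'min rows',max(np.linalg.norm(d)/50,np.linalg.norm(tw)/8.59).round(1))
def down(yaw): return RT([-90,0,yaw])
E
python3 - <<'E'
from go import *
print(T2W([[0,149,45],[0,-149,45],[0,0,135]],X).round(1))
print(state()['ee_pos'])
tgt([590,10,300],down(-87.3))
E
```

```text
[[575.9 346.8  99. ]
 [589.9  49.1  99. ]
 [538.  195.8 176.9]]
[ 234.68157124 -524.35802895  182.4913391 ]Traceback (most recent call last):
  File "<stdin>", line 4, in <module>
  File "go.py", line 10, in tgt
    print('t',round(s['time_s'],2),'ee',s['ee_pos'].round(1),s['ee_rot'].round(1),'q',s['qpos'].round(0),'F',s['force'].round(1),'w',s['gripper_width'].round(1))
                                                                                                                                     ^^^^^^^^^^^^^^^^^^^^^^^^
AttributeError: 'float' object has no attribute 'round'
```

```bash
sed -i "s/s\['gripper_width'\].round(1)/round(s['gripper_width'],1)/" go.py; python3 - <<'E'
from go import *
tgt([590,10,300],down(-87.3))
E
```

```text
t 0.1 ee [ 234.7 -524.4  182.5] [ -90.1    0.  -155.9] q [-67.  18.  90.  -0.  72.  -1.] F [-0.1 -0.6  0.8] w 91.3
delta_cm [-54.26 -11.69 -34.28] twist [ 8.000e-02 -6.859e+01 -6.000e-02] min rows 13.0
```

```bash
python3 -m pendant '[{"delta_pos":[-2,-4,-1.5],"twist":[0,-5,0],"grip":0},{"delta_pos":[-5,-8,-3.5],"twist":[0,-10,0],"grip":0},{"delta_pos":[-9,-11.5,-6],"twist":[0,-15,0],"grip":0},{"delta_pos":[-13,-11.7,-8.5],"twist":[0,-20,0],"grip":0},{"delta_pos":[-17,-11.7,-11],"twist":[0,-25,0],"grip":0}]' 30; python3 - <<'E'
from go import *
tgt([590,10,300],down(-87.3))
E
```

```text
time_s: 0.6
ee_pos: [343.4, -358.4, 301.7]
ee_rot: [-89.8, -0.0, -130.8]
force: [0.8, 0.5, -0.4]
gripper_width: 54.3
t 0.6 ee [ 343.4 -358.4  301.7] [ -89.8   -0.  -130.8] q [-48.   8.  87.   0.  85.  -7.] F [ 0.8  0.5 -0.4] w 54.3
delta_cm [-44.     0.14  -5.37] twist [ -0.19 -43.46   0.09] min rows 8.9
```

```bash
python3 -m pendant '[{"delta_pos":[-4.5,0,-0.6],"twist":[0,-5,0],"grip":0},{"delta_pos":[-9,0,-1.2],"twist":[0,-10,0],"grip":0},{"delta_pos":[-13.5,0,-1.7],"twist":[0,-15,0],"grip":0},{"delta_pos":[-18,0,-2.2],"twist":[0,-20,0],"grip":0},{"delta_pos":[-22,0,-2.7],"twist":[0,-22,0],"grip":0}]'; python3 - <<'E'
from go import *
tgt([590,10,300],down(-87.3))
E
```

```text
time_s: 1.1
ee_pos: [466.6, -173.1, 299.8]
ee_rot: [-90.0, 0.0, -108.7]
force: [-0.1, -1.0, -0.2]
gripper_width: 14.1
t 1.1 ee [ 466.6 -173.1  299.8] [ -90.     0.  -108.7] q [-22.   8.  87.   0.  85.  -3.] F [-0.1 -1.  -0.2] w 14.1
delta_cm [-2.13e+01 -2.00e-02  5.81e+00] twist [ 2.000e-02 -2.142e+01 -1.000e-02] min rows 4.4
```

```bash
python3 -m pendant '[{"delta_pos":[-4.3,0,1.2],"twist":[0,-4.3,0],"grip":0},{"delta_pos":[-8.6,0,2.4],"twist":[0,-8.6,0],"grip":0},{"delta_pos":[-12.9,0,3.6],"twist":[0,-13,0],"grip":0},{"delta_pos":[-17,0,4.6],"twist":[0,-17.2,0],"grip":0},{"delta_pos":[-21.3,0,5.8],"twist":[0,-21.4,0],"grip":0}]'; python3 - <<'E'
from go import *
ci=imaging.camera_info('wrist')
p,d=imaging.grab_frame('wrist'); cv2.imwrite('pics/w1.png',p[:,:,::-1]); np.save('pics/w1.npy',d); np.save('pics/w1ci.npy',ci,allow_pickle=True)
print(ci)
tgt([590,10,300],down(-87.3))
E
```

```text
time_s: 1.6
ee_pos: [590.2, 9.2, 299.7]
ee_rot: [-90.1, -0.0, -87.3]
force: [0.8, -0.7, 0.8]
gripper_width: 0.5
{'fx': 311.9743442924429, 'fy': 311.9743442924429, 'cx': 283.10663904493794, 'cy': 213.92602383117645, 'R': array([[ 0.99895215,  0.04575117, -0.00119379],
       [ 0.04420863, -0.95786678,  0.2837901 ],
       [ 0.01184024, -0.28354551, -0.95888568]]), 't': array([-587.78367498,  -82.60282313,  499.33727098])}
t 1.65 ee [593.8  15.2 298.5] [-89.9   0.3 -86.9] q [ 0. 17. 75.  0. 88. -3.] F [ 3.5  3.5 -1.3] w 0.3
delta_cm [ 0.5  -0.15 -0.41] twist [-0.1   0.36 -0.32] min rows 0.1
```

View pics/w1.png

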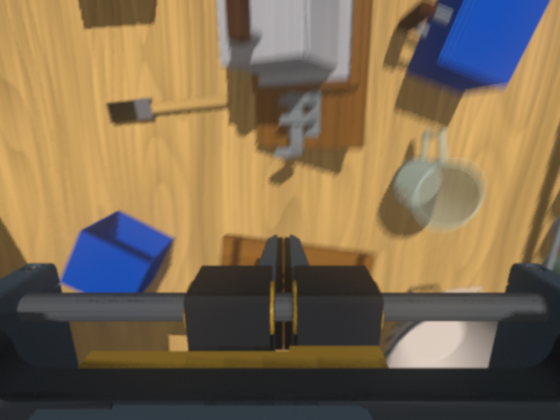

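```bash
cat > wr.py <<'E'
from go import *
import ov,h
def wgrab(tag):
    ci=imaging.camera_info('wrist'); p,d=imaging.grab_frame('wrist')
    cv2.imwrite(f'pics/wrist{tag}.png',p[:,:,::-1]); np.save(f'pics/wrist{tag}.npy',d); np.save(f'pics/wrist{tag}ci.npy',ci,allow_pickle=True); return ci,d
def wov(tag,roi,k,bl=0,br=0,x=X,lidoff=0):
    ci=np.load(f'pics/wrist{tag}ci.npy',allow_pickle=True).item()
    im=cv2.imread(f'pics/wrist{tag}.png'); u0,v0,u1,v1=roi
    im=cv2.resize(im[v0:v1,u0:u1],None,fx=k,fy=k,interpolation=cv2.INTER_CUBIC)
    def seg(ps,col):
        q=[tuple(map(int,(proj(0,p,ci)-[u0-.5,v0-.5])*k)) for p in ps]
        for a,b in zip(q[:-1],q[1:]): cv2.line(im,a,b,col,1)
    seg(T2W(ov.cub([0,0,59.5],[51,51,45.5]),x),(0,0,255)); seg(T2W(ov.cub([0,0,7],[63,63,7]),x),(0,255,0)); seg(T2W(ov.cub([0,0,135],[8,40,10]),x),(0,255,255))
    seg(T2W(ov.cub([0,149-bl,42.5],[11,5,17.5]),x),(255,0,255)); seg(T2W(ov.cub([0,-149+br,42.5],[11,5,17.5]),x),(255,0,255))
    seg(S2W([[a*80,b*146,60+a*80*.577] for a,b in((-1,-1),(1,-1),(1,1),(-1,1),(-1,-1))],x),(255,255,0))
    seg(S2W(ov.cub([0,0,9],[130,100,9]),XB),(0,0,255))
    cv2.imwrite(f'pics/wo{tag}.png',im)
E
python3 - <<'E'
from wr import *
wgrab(2); wov(2,(200,0,400,170),4)
E
```

```text
(no output)
```

View pics/wo2.png

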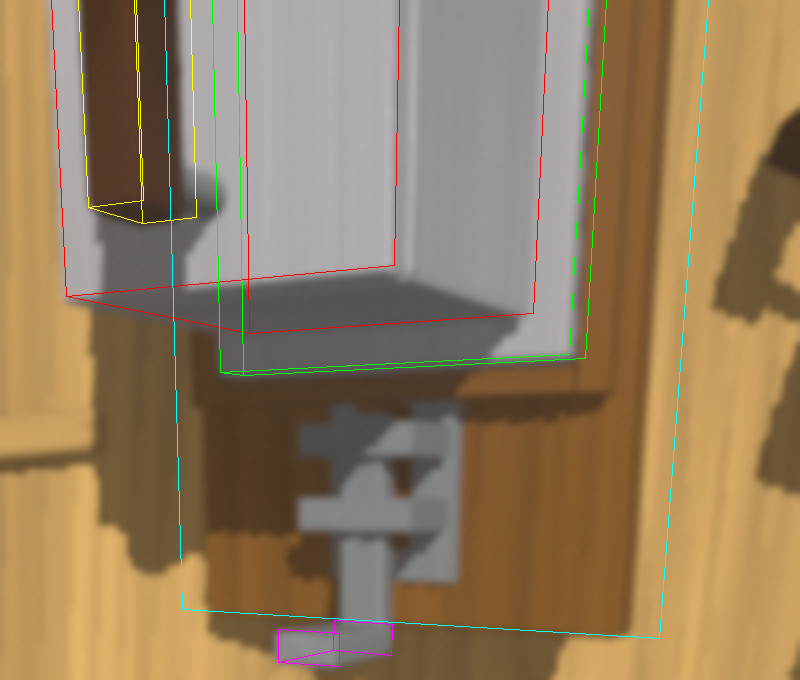

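```bash
python3 - <<'E'
from go import *
tgt(S2W([-23,-184,130],X),down(-87.3));tgt(S2W([-23,-184,90],X),down(-87.3))
tgt(S2W([-23,-145,90],X),down(-87.3))
E
```

```text
t 1.7 ee [591.8  11.9 298.3] [-90.1   0.1 -87.1] q [-0. 17. 75.  0. 88. -3.] F [ 0.4 -0.5 -0.5] w 0.2
delta_cm [-0.19 16.83 -0.04] twist [ 0.07  0.16 -0.12] min rows 3.4
t 1.7 ee [591.8  11.9 298.3] [-90.1   0.1 -87.1] q [-0. 17. 75.  0. 88. -3.] F [ 0.4 -0.5 -0.5] w 0.2
delta_cm [-0.18 20.83 -0.03] twist [ 0.07  0.16 -0.12] min rows 4.2
t 1.7 ee [591.8  11.9 298.3] [-90.1   0.1 -87.1] q [-0. 17. 75.  0. 88. -3.] F [ 0.4 -0.5 -0.5] w 0.2
delta_cm [-4.080e+00  2.084e+01 -2.000e-02] twist [ 0.07  0.16 -0.12] min rows 4.2
```

```bash
python3 -m pendant '[{"delta_pos":[0.2,4,0],"twist":[0,0,0],"grip":0},{"delta_pos":[0.2,8,0],"twist":[0,0,0],"grip":0},{"delta_pos":[0.2,12,0],"twist":[0,0,0],"grip":0},{"delta_pos":[0.2,14,0],"twist":[0,0,0],"grip":0},{"delta_pos":[0.2,15.5,0],"twist":[0,0,0],"grip":0}]';  python3 -m pendant '[{"delta_pos":[0,0,0],"twist":[0,0,0],"grip":0},{"delta_pos":[0,0,0],"twist":[0,0,0],"grip":0},{"delta_pos":[0,0,0],"twist":[0,0,0],"grip":0},{"delta_pos":[0,0,0],"twist":[0,0,0],"grip":0},{"delta_pos":[0,0,0],"twist":[0,0,0],"grip":0}]'; python3 - <<'E'
from wr import *
wgrab(3); wov(3,(180,100,420,280),3.3)
tgt(S2W([-23,-184,90],X),down(-87.3))
E
```

```text
time_s: 2.2
ee_pos: [588.0, 4.9, 142.6]
ee_rot: [-90.2, -0.0, -87.5]
force: [-0.5, -0.2, -0.4]
gripper_width: 0.1
time_s: 2.7
ee_pos: [590.3, 5.5, 146.0]
ee_rot: [-89.9, -0.0, -87.5]
force: [0.4, 0.2, 0.7]
gripper_width: 0.6
t 2.75 ee [590.2   5.5 145.8] [-89.9  -0.  -87.5] q [-1. 21. 91. -0. 68. -3.] F [0.3 0.6 0.6] w 0.5
delta_cm [-0.85  5.58  0.12] twist [-0.07 -0.19  0.01] min rows 1.1
```

View pics/wo3.png

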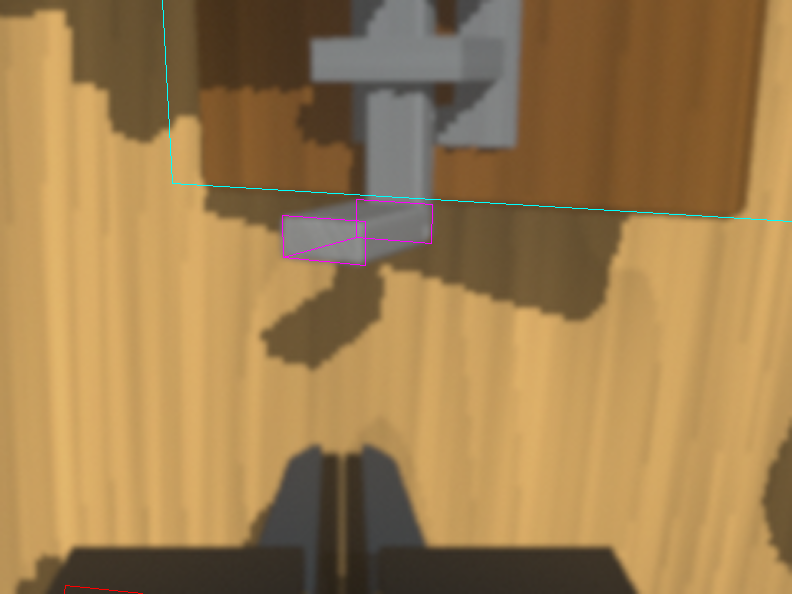

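```bash
python3 -m pendant '[{"delta_pos":[0,2,0],"twist":[0,0,0],"grip":0},{"delta_pos":[0,4,0],"twist":[0,0,0],"grip":0},{"delta_pos":[0,5.6,0],"twist":[0,0,0],"grip":0},{"delta_pos":[-0.5,5.6,0],"twist":[0,0,0],"grip":0},{"delta_pos":[-1,5.6,0],"twist":[0,0,0],"grip":0}]';  python3 -m pendant '[{"delta_pos":[-0.5,0,0],"twist":[0,0,0],"grip":0},{"delta_pos":[-1,0,0],"twist":[0,0,0],"grip":0},{"delta_pos":[-1.5,0,0],"twist":[0,0,0],"grip":0},{"delta_pos":[-2,0,0],"twist":[0,0,0],"grip":0},{"delta_pos":[-2,0,0],"twist":[0,0,0],"grip":0}]'; python3 - <<'E'
from wr import *
tgt(S2W([-23,-146,90],X),down(-87.3))
E
```

```text
time_s: 3.25
ee_pos: [589.7, 15.9, 89.6]
ee_rot: [-90.0, 0.0, -87.5]
force: [-0.1, 0.2, 1.1]
gripper_width: 0.5
time_s: 3.75
ee_pos: [588.6, 36.3, 89.3]
ee_rot: [-90.0, 0.0, -87.4]
force: [0.0, -0.5, -0.8]
gripper_width: 0.5
t 3.75 ee [588.6  36.3  89.3] [-90.    0.  -87.4] q [ 2. 24. 96.  0. 61. -0.] F [ 0.  -0.5 -0.8] w 0.5
delta_cm [-1.58 -0.07  0.14] twist [-0.02 -0.14 -0.  ] min rows 0.3
```

```bash
for i in 1; do python3 -m pendant '[{"delta_pos":[-0.4,0,0],"twist":[0,0,0],"grip":0},{"delta_pos":[-0.8,0,0],"twist":[0,0,0],"grip":0},{"delta_pos":[-1.2,0,0],"twist":[0,0,0],"grip":0},{"delta_pos":[-1.4,0,0],"twist":[0,0,0],"grip":0},{"delta_pos":[-1.4,0,0],"twist":[0,0,0],"grip":0}]'; done; python3 - <<'E'
from wr import *
wgrab(4); wov(4,(180,100,420,280),3.3,0,24)
E
```

```text
time_s: 4.25
ee_pos: [587.9, 49.8, 89.1]
ee_rot: [-90.0, -0.0, -87.5]
force: [0.5, 0.4, -0.2]
gripper_width: 0.7
```

View pics/wo4.png

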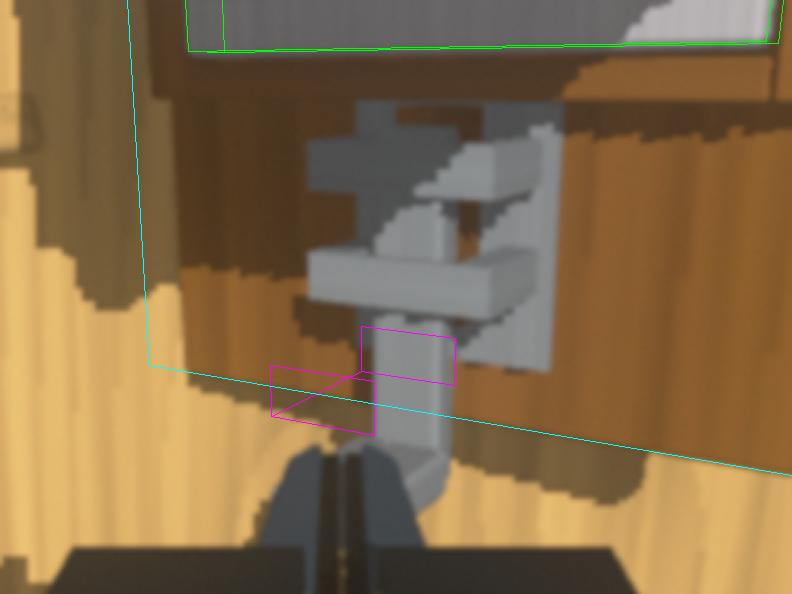

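```bash
python3 - <<'E'
from wr import *
for tag,pts in ((3,[(300,170),(270,170),(293,142),(290,165),(305,164)]),(4,[(303,215),(308,240),(312,245),(295,234),(290,238),(277,240),(295,240)])):
    ci=np.load(f'pics/wrist{tag}ci.npy',allow_pickle=True).item(); d=np.load(f'pics/wrist{tag}.npy')
    for u,v in pts:
        w=world(0,u,v,d[v,u],ci); 
        c,s=np.cos(X[2]),np.sin(X[2]); S=(w-[X[0],X[1],0])@np.array([[c,-s,0],[s,c,0],[0,0,1]]); T=(S-[0,0,60])@Ry
        print(tag,(u,v),d[v,u].round(0),w.round(0),'T',T.round(0))
wov(4,(180,100,420,280),3.3,0,0)
import cv2
n='scene'
p,d=imaging.grab_frame('side'); cv2.imwrite('pics/side1.png',p[:,:,::-1]); cv2.imwrite('pics/s1c.png',cv2.resize(p[200:320,190:350,::-1],None,fx=5,fy=5,interpolation=cv2.INTER_CUBIC))
p,d=imaging.grab_frame('scene'); cv2.imwrite('pics/scene1.png',p[:,:,::-1]); cv2.imwrite('pics/s1d.png',cv2.resize(p[130:250,230:370,::-1],None,fx=5,fy=5,interpolation=cv2.INTER_CUBIC))
E
```

```text
3 (300, 170) 245.0 [600.  50. 103.] T [  11. -149.   44.]
3 (270, 170) 238.0 [577.  50. 110.] T [  -6. -148.   61.]
3 (293, 142) 264.0 [594.  70.  78.] T [  -6. -129.   24.]
3 (290, 165) 238.0 [592.  54. 109.] T [   7. -144.   53.]
3 (305, 164) 252.0 [604.  54.  95.] T [  11. -145.   35.]
4 (303, 215) 218.0 [599.  68.  82.] T [   0. -130.   25.]
4 (308, 240) 208.0 [603.  55.  96.] T [  10. -144.   36.]
4 (312, 245) 213.0 [606.  50.  92.] T [  11. -149.   31.]
4 (295, 234) 220.0 [594.  55.  84.] T [  -3. -144.   30.]
4 (290, 238) 175.0 [589.  68. 127.] T [  14. -130.   69.]
4 (277, 240) 171.0 [582.  68. 131.] T [  10. -130.   76.]
4 (295, 240) 172.0 [592.  68. 130.] T [  18. -131.   70.]
```

View pics/s1c.png

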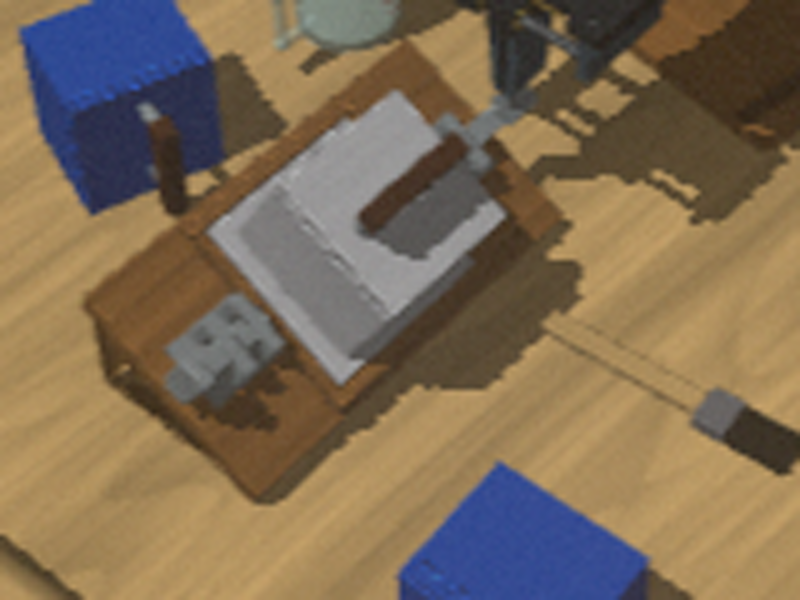

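View pics/s1d.png

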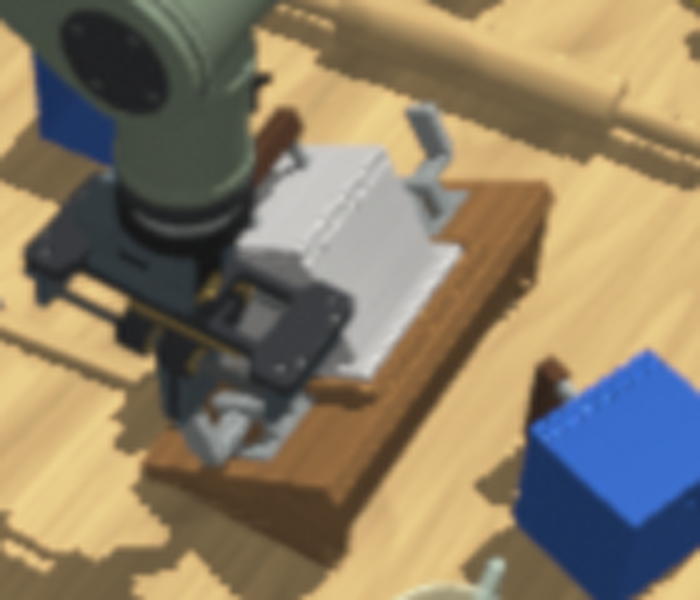

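View pics/wo4.png

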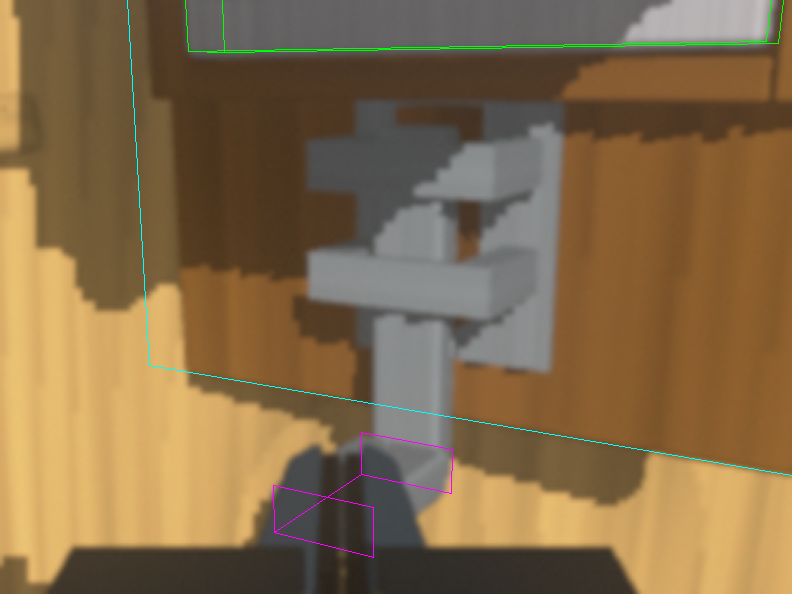

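```bash
python3 - <<'E'
from wr import *
s=state(); ci=imaging.camera_info('wrist'); print(s['ee_pos'],-ci['R'].T@ci['t'])
R0=RT(s['ee_rot'])
for a in (0,-19,-40,-60): 
  for b in (0,-16): 
    X_=s['ee_pos']+R0.apply([b,a,0]); print(a,b,proj(0,X_,ci).round(0),(ci['R']@X_+ci['t'])[2].round())
d=np.load('pics/wrist4.npy')
for v in range(228,300,6):
    print(v,[tuple(world(0,u,v,d[v,u],ci).round(0)) for u in (275,283,292)])
E
```

```text
[587.92933217  49.4511178   89.10820242] [582.77031252 129.60120082 290.92783812]
0 0 [286. 242.] 216.0
0 -16 [286. 220.] 212.0
-19 0 [286. 254.] 198.0
-19 -16 [286. 230.] 194.0
-40 0 [286. 268.] 178.0
-40 -16 [286. 242.] 173.0
-60 0 [287. 286.] 159.0
-60 -16 [287. 257.] 154.0
228 [(np.float64(579.0), np.float64(29.0), np.float64(0.0)), (np.float64(587.0), np.float64(29.0), np.float64(0.0)), (np.float64(596.0), np.float64(29.0), np.float64(-1.0))]
234 [(np.float64(581.0), np.float64(67.0), np.float64(120.0)), (np.float64(587.0), np.float64(23.0), np.float64(0.0)), (np.float64(591.0), np.float64(67.0), np.float64(121.0))]
240 [(np.float64(581.0), np.float64(67.0), np.float64(131.0)), (np.float64(586.0), np.float64(54.0), np.float64(96.0)), (np.float64(590.0), np.float64(68.0), np.float64(131.0))]
246 [(np.float64(581.0), np.float64(67.0), np.float64(139.0)), (np.float64(586.0), np.float64(54.0), np.float64(106.0)), (np.float64(590.0), np.float64(67.0), np.float64(138.0))]
252 [(np.float64(581.0), np.float64(67.0), np.float64(146.0)), (np.float64(586.0), np.float64(53.0), np.float64(11
[... 615 characters left out ...]
64(582.0), np.float64(67.0), np.float64(172.0)), (np.float64(583.0), np.float64(130.0), np.float64(291.0)), (np.float64(589.0), np.float64(67.0), np.float64(171.0))]
282 [(np.float64(582.0), np.float64(65.0), np.float64(174.0)), (np.float64(589.0), np.float64(-30.0), np.float64(0.0)), (np.float64(589.0), np.float64(66.0), np.float64(174.0))]
288 [(np.float64(582.0), np.float64(64.0), np.float64(176.0)), (np.float64(590.0), np.float64(-36.0), np.float64(1.0)), (np.float64(589.0), np.float64(64.0), np.float64(176.0))]
294 [(np.float64(582.0), np.float64(82.0), np.float64(212.0)), (np.float64(585.0), np.float64(83.0), np.float64(212.0)), (np.float64(587.0), np.float64(83.0), np.float64(212.0))]
```

```bash
python3 - <<'E'
import cv2
a=cv2.imread('pics/wrist4.png'); cv2.imwrite('pics/w4c.png',cv2.resize(a[200:420,180:400],None,fx=2.7,fy=2.7,interpolation=cv2.INTER_CUBIC))
E
```

View pics/w4c.png

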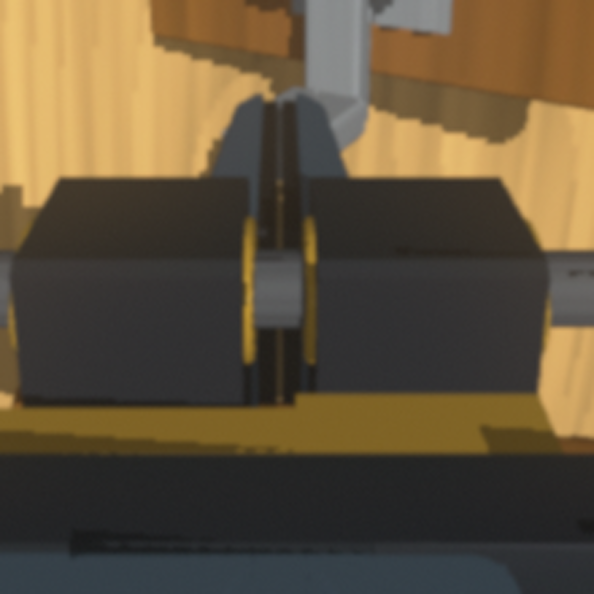

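```bash
python3 - <<'E'
from wr import *
p,d=imaging.grab_frame('side'); np.save('pics/side1.npy',d); cv2.imwrite('pics/side1.png',p[:,:,::-1])
C=cloud('side',d); s=state()
m=(np.linalg.norm(C[...,:2]-s['ee_pos'][:2],axis=-1)<30)&(C[...,2]>60)
v,u=np.where(m)
for vv in sorted(set(v)): 
    uu=u[v==vv]; print(vv,uu.min(),uu.max(),C[vv,uu[len(uu)//2]].round(0))
print(proj('side',s['ee_pos']))
cv2.imwrite('pics/s1e.png',cv2.resize(p[170:250,250:350,::-1],None,fx=7,fy=7,interpolation=cv2.INTER_CUBIC))
p,d=imaging.grab_frame('scene');np.save('pics/scene1.npy',d)
print(proj('scene',s['ee_pos']))
cv2.imwrite('pics/s1f.png',cv2.resize(p[180:240,230:310,::-1],None,fx=9,fy=9,interpolation=cv2.INTER_CUBIC))
E
```

```text
110 297 304 [593.  24. 493.]
111 294 304 [594.  31. 493.]
112 293 306 [588.  34. 493.]
113 291 306 [586.  40. 494.]
114 290 307 [585.  41. 492.]
115 288 307 [582.  48. 493.]
116 287 304 [583.  55. 493.]
117 285 297 [589.  68. 494.]
118 286 289 [592.  76. 493.]
175 288 288 [587.  79. 306.]
176 294 299 [561.  60. 306.]
177 296 300 [560.  58. 301.]
179 304 304 [561.  37. 280.]
180 301 302 [561.  47. 282.]
182 286 286 [600.  74. 269.]
183 286 288 [597.  72. 265.]
184 285 290 [593.  72. 263.]
185 286 292 [587.  75. 265.]
186 286 293 [582.  75. 264.]
187 286 293 [582.  75. 261.]
188 285 294 [585.  76. 255.]
189 286 295 [580.  77. 255.]
190 287 295 [582.  75. 249.]
191 285 294 [587.  74. 241.]
192 285 291 [588.  77. 237.]
193 285 293 [585.  76. 235.]
194 286 290 [593.  71. 223.]
195 286 292 [586.  75. 226.]
196 288 292 [580.  76. 226.]
197 288 293 [577.  75. 223.]
198 288 293 [576.  76. 220.]
201 298 298 [563.  59. 204.]
202 298 299 [561.  57. 200.]
203 298 300 [560.  57. 197.]
204 299 300 [573.  37. 169.]
205 288 300 [593.  66. 172.]
206 288 296 [586.  65. 172.]
207 288 298 [575.  67. 177.]
208 288 299 [575.  63. 169.]
209 288 299 [573.  65. 168.]
210 288 299 [575.  63. 161.]
211 288 299 [573.  65. 159.]
212 288 299 [575.  63. 152.]
213 288 299 [575.  62. 147.]
214 289 298 [575.  62. 142.]
215 289 296 [575.  67. 141.]
216 289 295 [579.  67. 134.]
217 289 295 [579.  67. 129.]
218 290 296 [579.  62. 121.]
219 289 297 [586.  54. 106.]
220 288 297 [584.  56. 103.]
221 288 296 [589.  55.  95.]
222 287 295 [593.  56.  87.]
223 286 294 [599.  53.  76.]
224 285 292 [596.  62.  80.]
225 285 290 [597.  65.  77.]
226 286 289 [593.  70.  80.]
227 286 288 [595.  73.  76.]
228 286 286 [594.  79.  76.]
[293.40805906 221.40114144]
[267.50674181 216.02590619]
```

View pics/s1e.png

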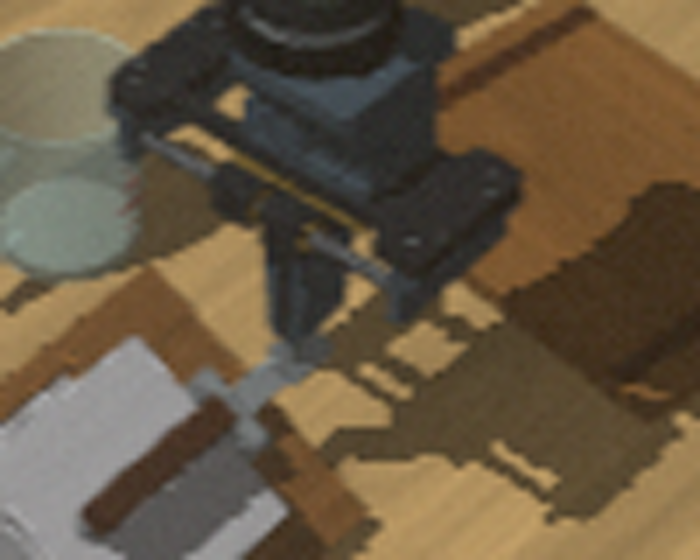

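View pics/s1f.png

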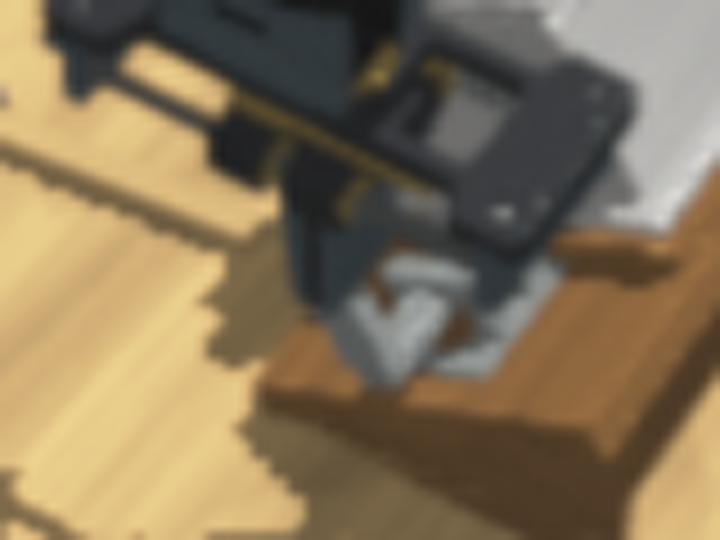

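```bash
python3 -m pendant '[{"delta_pos":[1.5,0,0],"twist":[0,0,0],"grip":0},{"delta_pos":[3,0,0],"twist":[0,0,0],"grip":0},{"delta_pos":[4.5,0,0],"twist":[0,0,0],"grip":0},{"delta_pos":[4.5,0,0],"twist":[0,0,0],"grip":0},{"delta_pos":[4.5,0,0],"twist":[0,0,0],"grip":0}]'; python3 - <<'E'
from wr import *
s=state(); print(s['ee_pos'])
for n,roi in (('scene',(230,170,310,250)),('side',(270,170,350,250))):
    p,d=imaging.grab_frame(n); C=cloud(n,d); e=proj(n,s['ee_pos']); print(n,e)
    im=cv2.resize(p[roi[1]:roi[3],roi[0]:roi[2],::-1],None,fx=7,fy=7,interpolation=cv2.INTER_CUBIC)
    for k,col in ((0,(0,0,255)),(-16,(0,255,0)),(-32,(255,0,0))):
        for b in (-16,0,16):
            e=proj(n,s['ee_pos']+RT(s['ee_rot']).apply([b,k,0])); cv2.circle(im,tuple(int((e[i]-roi[i]+.5)*7) for i in(0,1)),3,col,-1)
    cv2.imwrite(f'pics/tip_{n}.png',im)
E
python3 -c "
import cv2,numpy as np
cv2.imwrite('pics/tip.png',cv2.resize(np.hstack([cv2.imread('pics/tip_scene.png'),cv2.imread('pics/tip_side.png')]),(800,400)))"
```

```text
time_s: 5.0
ee_pos: [589.9, 3.8, 89.1]
ee_rot: [-90.0, 0.0, -87.6]
force: [0.6, 0.2, -0.4]
gripper_width: 0.5
[589.91866671   3.76026177  89.11965491]
scene [259.28115071 226.43381234]
side [302.22801347 213.9164496 ]
```

View pics/tip.png

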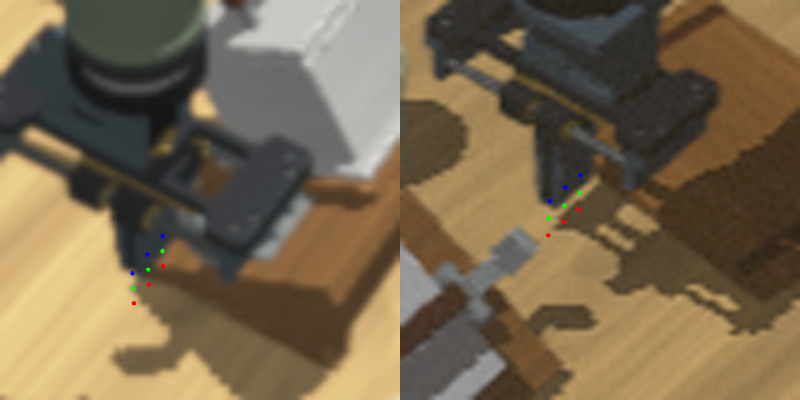

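```bash
python3 -m pendant '[{"delta_pos":[1,-2,0],"twist":[0,0,0],"grip":60},{"delta_pos":[1,-2,0],"twist":[0,0,0],"grip":60},{"delta_pos":[1,-2,0],"twist":[0,0,0],"grip":60},{"delta_pos":[1,-2,0],"twist":[0,0,0],"grip":60},{"delta_pos":[1,-2,0],"twist":[0,0,0],"grip":60}]'; python3 - <<'E'
from wr import *
s=state(); print(s['ee_pos']); w=s['gripper_width']/2
for n,roi in (('scene',(230,170,310,250)),('side',(270,170,350,250))):
    p,d=imaging.grab_frame(n); C=cloud(n,d)
    im=cv2.resize(p[roi[1]:roi[3],roi[0]:roi[2],::-1],None,fx=7,fy=7,interpolation=cv2.INTER_CUBIC)
    for k,col in ((0,(0,0,255)),(-16,(0,255,0)),(-32,(255,0,0))):
      for a in (-w,w):
        for b in (-16,16):
            e=proj(n,s['ee_pos']+RT(s['ee_rot']).apply([b,k,a])); cv2.circle(im,tuple(int((e[i]-roi[i]+.5)*7) for i in(0,1)),3,col,-1)
    cv2.imwrite(f'pics/tip_{n}.png',im)
E
python3 -c "
import cv2,numpy as np
cv2.imwrite('pics/tip2.png',cv2.resize(np.hstack([cv2.imread('pics/tip_scene.png'),cv2.imread('pics/tip_side.png')]),(800,400)))"
```

```text
time_s: 5.6
ee_pos: [589.8, -5.0, 108.3]
ee_rot: [-90.1, 0.0, -87.5]
force: [0.3, 0.2, -0.3]
gripper_width: 37.5
[589.79849012  -4.95298605 108.30989472]
```

View pics/tip2.png

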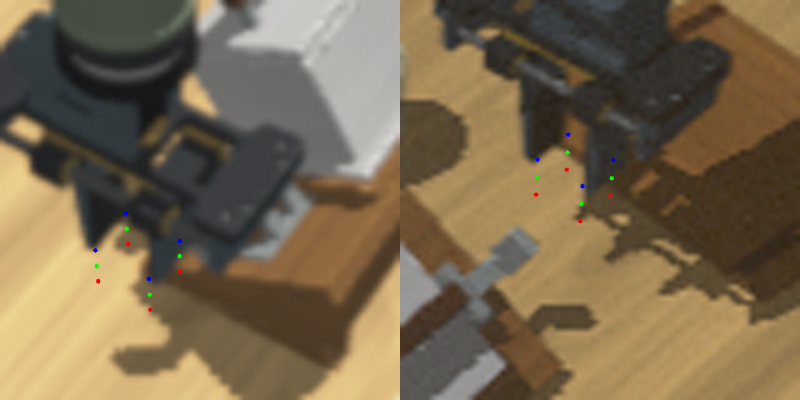

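```bash
python3 -m pendant '[{"delta_pos":[-0.5,1,0],"twist":[0,0,0],"grip":0},{"delta_pos":[-1,2,0],"twist":[0,0,0],"grip":0},{"delta_pos":[-1.5,3,0],"twist":[0,0,0],"grip":0},{"delta_pos":[-1.5,4,0],"twist":[0,0,0],"grip":0},{"delta_pos":[-1.5,4.8,0],"twist":[0,0,0],"grip":0}]';python3 -m pendant '[{"delta_pos":[-0.3,0,0],"twist":[0,0,0],"grip":0},{"delta_pos":[-0.6,0,0],"twist":[0,0,0],"grip":0},{"delta_pos":[-1,0,0],"twist":[0,0,0],"grip":0},{"delta_pos":[-1.5,0,0],"twist":[0,0,0],"grip":0},{"delta_pos":[-2,0,0],"twist":[0,0,0],"grip":0}]';  python3 - <<'E'
from wr import *
wgrab(5); wov(5,(180,100,420,280),3.3,0,0)
tgt(S2W([-23,-146,60],X),down(-87.3))
E
```

```text
time_s: 6.2
ee_pos: [589.2, 9.8, 59.7]
ee_rot: [-90.1, -0.0, -87.5]
force: [-0.4, -0.1, -0.5]
gripper_width: 11.6
time_s: 6.7
ee_pos: [589.2, 29.5, 61.7]
ee_rot: [-89.9, -0.1, -87.5]
force: [-0.4, -3.0, 1.4]
gripper_width: 0.3
t 6.75 ee [589.2  30.2  61.7] [-89.9  -0.  -87.4] q [ 2. 25. 98. -0. 57. -1.] F [ 0.9 -0.7  0.8] w 0.3
delta_cm [-2.18  0.17  0.11] twist [-0.07 -0.15  0.03] min rows 0.4
```

View pics/wo5.png

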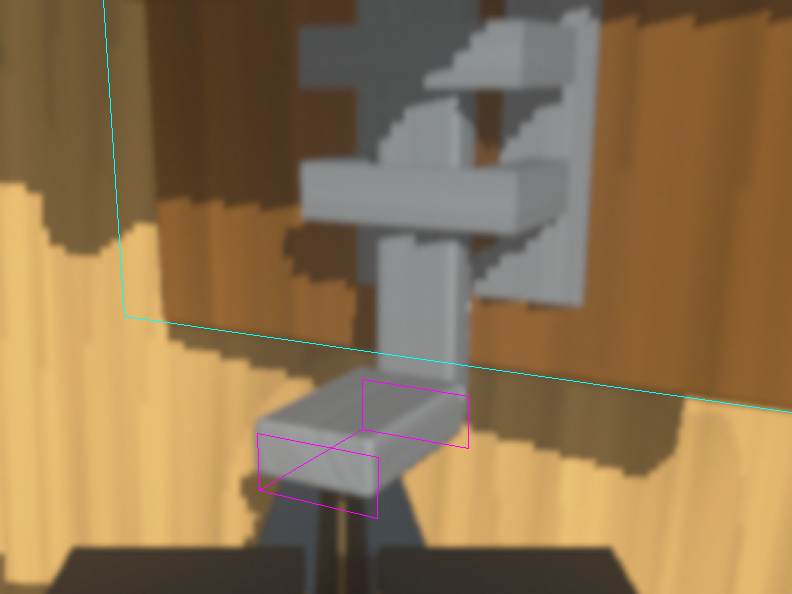

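```bash
python3 -m pendant '[{"delta_pos":[-0.4,0,0],"twist":[0,0,0],"grip":0},{"delta_pos":[-0.8,0,0],"twist":[0,0,0],"grip":0},{"delta_pos":[-1.2,0,0],"twist":[0,0,0],"grip":0},{"delta_pos":[-1.5,0,0],"twist":[0,0,0],"grip":0},{"delta_pos":[-1.8,0,0],"twist":[0,0,0],"grip":0}]'; python3 -m pendant '[{"delta_pos":[-0.1,0,0],"twist":[0,0,0],"grip":0},{"delta_pos":[-0.2,0,0],"twist":[0,0,0],"grip":0},{"delta_pos":[-0.3,0,0],"twist":[0,0,0],"grip":0},{"delta_pos":[-0.4,0,0],"twist":[0,0,0],"grip":0},{"delta_pos":[-0.4,0,0],"twist":[0,0,0],"grip":0}]';  python3 - <<'E'
from wr import *
wgrab(6); wov(6,(180,100,420,280),3.3,0,24)
tgt(S2W([-23,-146,60],X),down(-87.3))
E
```

```text
time_s: 7.25
ee_pos: [588.1, 47.7, 61.1]
ee_rot: [-90.0, -0.0, -87.5]
force: [0.3, -2.1, 1.1]
gripper_width: 0.4
time_s: 7.75
ee_pos: [588.0, 49.5, 61.2]
ee_rot: [-90.0, -0.2, -87.4]
force: [1.0, -7.5, 2.5]
gripper_width: 0.5
t 7.8 ee [588.   49.5  61.2] [-90.   -0.2 -87.4] q [ 4. 25. 98. -0. 57.  1.] F [ 0.  -8.5  1.8] w 0.5
delta_cm [-0.25  0.12  0.14] twist [-0.01 -0.15  0.2 ] min rows 0.1
```

View pics/wo6.png

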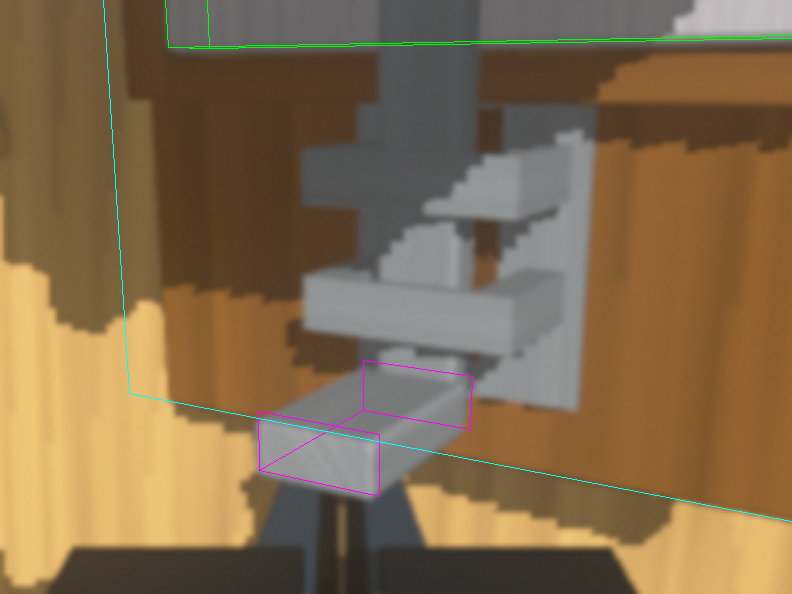

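```bash
python3 -m pendant '[{"delta_pos":[1,0,0],"twist":[0,0,0],"grip":0},{"delta_pos":[2,0,0],"twist":[0,0,0],"grip":0},{"delta_pos":[2.5,-4,0],"twist":[0,0,0],"grip":0},{"delta_pos":[2.5,-9,0],"twist":[0,0,0],"grip":0},{"delta_pos":[2.5,-14,0],"twist":[0,0,0],"grip":0}]';  python3 -m pendant '[{"delta_pos":[-2,-4,0],"twist":[0,0,0],"grip":0},{"delta_pos":[-7,-4,0],"twist":[0,0,0],"grip":0},{"delta_pos":[-12,-4,0],"twist":[0,0,0],"grip":0},{"delta_pos":[-17,-4,0],"twist":[0,0,0],"grip":0},{"delta_pos":[-22,-4,0],"twist":[0,0,0],"grip":0}]'; python3 - <<'E'
from wr import *
tgt(S2W([-23,186,60],X),down(-87.3))
E
```

```text
time_s: 8.3
ee_pos: [588.2, 26.3, 202.0]
ee_rot: [-90.1, 0.1, -87.5]
force: [0.9, -0.5, -0.7]
gripper_width: 0.5
time_s: 8.8
ee_pos: [578.8, 247.9, 240.9]
ee_rot: [-90.0, 0.0, -87.5]
force: [0.2, 0.5, 0.3]
gripper_width: 0.3
t 8.8 ee [578.8 247.9 240.9] [-90.    0.  -87.5] q [22. 22. 76.  0. 82. 20.] F [0.2 0.5 0.3] w 0.3
delta_cm [-13.57  18.11   0.08] twist [ 0.04 -0.23 -0.04] min rows 4.5
```

```bash
python3 -m pendant '[{"delta_pos":[-4.6,0,0],"twist":[0,0,0],"grip":0},{"delta_pos":[-9.2,0,0],"twist":[0,0,0],"grip":0},{"delta_pos":[-13.7,0,0],"twist":[0,0,0],"grip":0},{"delta_pos":[-13.7,4,0],"twist":[0,0,0],"grip":0},{"delta_pos":[-13.7,8,0],"twist":[0,0,0],"grip":0}]';  python3 -m pendant '[{"delta_pos":[0,2,0],"twist":[0,0,0],"grip":0},{"delta_pos":[0,4,0],"twist":[0,0,0],"grip":0},{"delta_pos":[0,6,0],"twist":[0,0,0],"grip":0},{"delta_pos":[0,8,0],"twist":[0,0,0],"grip":0},{"delta_pos":[0,10,0],"twist":[0,0,0],"grip":0}]'; python3 - <<'E'
from wr import *
tgt(S2W([-23,146,60],X),down(-87.3))
s=state()
for n,roi in (('scene',(270,130,350,210)),('side',(190,230,270,310))):
    p,d=imaging.grab_frame(n)
    im=cv2.resize(p[roi[1]:roi[3],roi[0]:roi[2],::-1],None,fx=7,fy=7,interpolation=cv2.INTER_CUBIC)
    cv2.imwrite(f'pics/tip_{n}.png',im)
E
python3 -c "
import cv2,numpy as np
cv2.imwrite('pics/tip3.png',cv2.resize(np.hstack([cv2.imread('pics/tip_scene.png'),cv2.imread('pics/tip_side.png')]),(800,400)))"
```

```text
time_s: 9.3
ee_pos: [573.4, 385.3, 160.6]
ee_rot: [-89.9, 0.1, -87.4]
force: [0.2, -0.1, -0.0]
gripper_width: 0.2
time_s: 9.8
ee_pos: [573.0, 382.9, 59.8]
ee_rot: [-90.1, 0.0, -87.5]
force: [0.9, 0.1, 0.2]
gripper_width: 0.2
t 9.8 ee [573.  382.9  59.8] [-90.1   0.  -87.5] q [33. 34. 83.  0. 64. 30.] F [0.9 0.1 0.2] w 0.2
delta_cm [ 3.92 -0.02  0.08] twist [ 0.08 -0.23 -0.02] min rows 0.8
```

View pics/tip3.png

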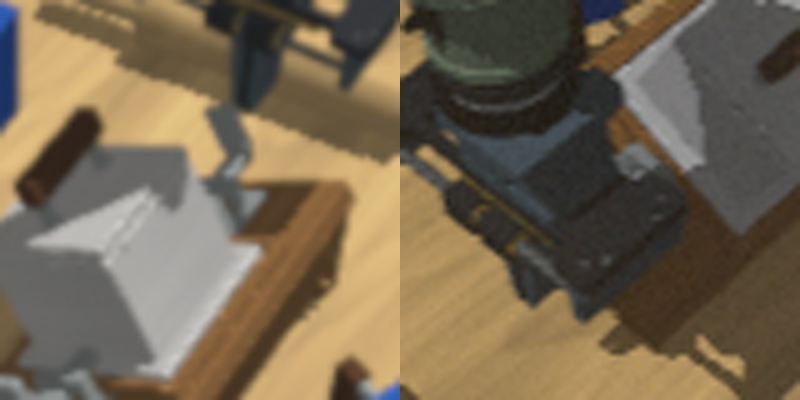

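```bash
python3 -m pendant '[{"delta_pos":[0.7,0,0],"twist":[0,0,0],"grip":0},{"delta_pos":[1.4,0,0],"twist":[0,0,0],"grip":0},{"delta_pos":[2.0,0,0],"twist":[0,0,0],"grip":0},{"delta_pos":[2.5,0,0],"twist":[0,0,0],"grip":0},{"delta_pos":[3.0,0,0],"twist":[0,0,0],"grip":0}]';  python3 -m pendant '[{"delta_pos":[0.3,0,0],"twist":[0,0,0],"grip":0},{"delta_pos":[0.6,0,0],"twist":[0,0,0],"grip":0},{"delta_pos":[0.8,0,0],"twist":[0,0,0],"grip":0},{"delta_pos":[0.9,0,0],"twist":[0,0,0],"grip":0},{"delta_pos":[0.9,0,0],"twist":[0,0,0],"grip":0}]'; python3 - <<'E'
from wr import *
tgt(S2W([-23,146,60],X),down(-87.3))
E
```

```text
time_s: 10.4
ee_pos: [575.4, 353.6, 62.4]
ee_rot: [-89.9, 0.1, -87.5]
force: [0.1, 2.1, 1.2]
gripper_width: 0.4
time_s: 10.9
ee_pos: [575.1, 344.3, 61.1]
ee_rot: [-90.0, 0.0, -87.5]
force: [0.5, 2.2, 2.1]
gripper_width: 0.9
t 10.9 ee [575.1 344.3  61.1] [-90.    0.  -87.5] q [30. 32. 86.  0. 62. 27.] F [0.5 2.2 2.1] w 0.9
delta_cm [0.06 0.11 0.04] twist [-0.01 -0.19 -0.01] min rows 0.0
```

Sliding at 2 N, not yet at the stop; I push in a little further.

```bash
python3 -m pendant '[{"delta_pos":[0.1,0,0],"twist":[0,0,0],"grip":0},{"delta_pos":[0.2,0,0],"twist":[0,0,0],"grip":0},{"delta_pos":[0.25,0,0],"twist":[0,0,0],"grip":0},{"delta_pos":[0.3,0,0],"twist":[0,0,0],"grip":0},{"delta_pos":[0.3,0,0],"twist":[0,0,0],"grip":0}]';  python3 -m pendant '[{"delta_pos":[0.1,0,0],"twist":[0,0,0],"grip":0},{"delta_pos":[0.15,0,0],"twist":[0,0,0],"grip":0},{"delta_pos":[0.2,0,0],"twist":[0,0,0],"grip":0},{"delta_pos":[0.2,0,0],"twist":[0,0,0],"grip":0},{"delta_pos":[0.2,0,0],"twist":[0,0,0],"grip":0}]'
```

```text
time_s: 11.4
ee_pos: [575.1, 344.4, 61.3]
ee_rot: [-89.9, 0.3, -87.5]
force: [-0.1, 9.0, 0.7]
gripper_width: 0.6
time_s: 11.9
ee_pos: [575.2, 344.4, 61.4]
ee_rot: [-89.9, 0.5, -87.5]
force: [-0.4, 13.5, -0.4]
gripper_width: 0.8
```

```bash
cat >> go.py <<'E'
c_,s_=np.cos(X[2]),np.sin(X[2]); RS=np.array([[c_,-s_,0],[s_,c_,0],[0,0,1]])
RG=Ro.from_matrix(RS@np.array([[0,.5,.8660254],[-1,0,0],[0,-.8660254,.5]]))
E
python3 -m pendant '[{"delta_pos":[-1,0,0],"twist":[0,0,0],"grip":0},{"delta_pos":[-2.5,0,0],"twist":[0,0,0],"grip":0},{"delta_pos":[-3,-5,0],"twist":[0,0,0],"grip":0},{"delta_pos":[-3,-10,0],"twist":[0,0,0],"grip":100},{"delta_pos":[-3,-15,0],"twist":[0,0,0],"grip":100}]'; python3 - <<'E'
from wr import *
tgt(T2W([0,0,190],X),RG)
E
```

```text
time_s: 12.4
ee_pos: [573.2, 369.0, 211.6]
ee_rot: [-90.1, -0.1, -87.5]
force: [-0.0, -0.4, -0.1]
gripper_width: 13.7
t 12.4 ee [573.2 369.  211.6] [-90.1  -0.1 -87.5] q [32. 28. 71. -0. 82. 29.] F [-0.  -0.4 -0.1] w 13.7
delta_cm [17.16 -1.23 -7.04] twist [30.12 -0.12  0.19] min rows 3.7
```

```bash
python3 -m pendant '[{"delta_pos":[2,-4,-1],"twist":[6,0,0],"grip":100},{"delta_pos":[6,-5,-3],"twist":[12,0,0],"grip":100},{"delta_pos":[10,-4,-5],"twist":[18,0,0],"grip":100},{"delta_pos":[14,-2.5,-6.5],"twist":[24,0,0],"grip":100},{"delta_pos":[17.2,-1.2,-7],"twist":[30.1,0,0],"grip":100}]';python3 -m pendant '[{"delta_pos":[0,0,0],"twist":[0,0,0],"grip":100},{"delta_pos":[0,0,0],"twist":[0,0,0],"grip":100},{"delta_pos":[0,0,0],"twist":[0,0,0],"grip":100},{"delta_pos":[0,0,0],"twist":[0,0,0],"grip":100},{"delta_pos":[0,0,0],"twist":[0,0,0],"grip":100}]'; python3 - <<'E'
from wr import *
tgt(T2W([0,0,190],X),RG)
wgrab(7); wov(7,(80,0,480,420),1.43,24,24)
E
```

```text
time_s: 12.9
ee_pos: [509.3, 192.3, 222.6]
ee_rot: [-59.7, -0.1, -87.4]
force: [0.8, -0.6, -0.1]
gripper_width: 53.7
time_s: 13.4
ee_pos: [513.1, 195.5, 224.0]
ee_rot: [-59.8, 0.0, -87.5]
force: [-0.1, 0.2, -0.0]
gripper_width: 90.9
t 13.4 ee [513.1 195.5 224. ] [-59.8   0.  -87.5] q [ 28.   1. 113. -19.  40.  37.] F [-0.1  0.2 -0. ] w 90.9
delta_cm [ 0.08 -0.18 -0.2 ] twist [-0.19 -0.17  0.05] min rows 0.1
```

View pics/wo7.png

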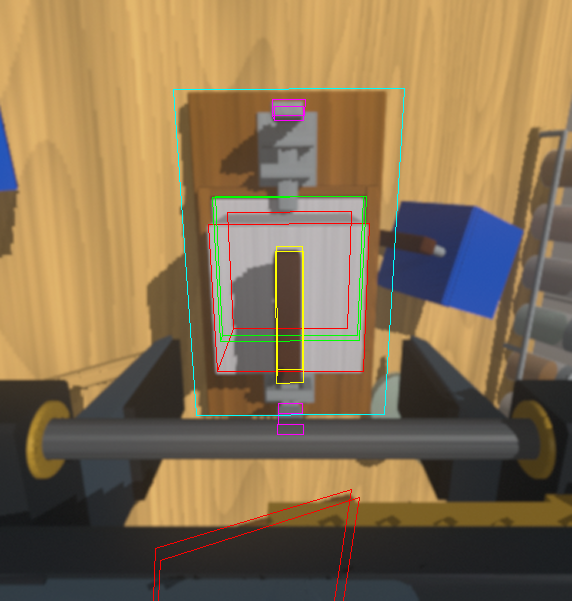

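```bash
python3 -m pendant '[{"delta_pos":[0,2,-0.2],"twist":[0,0,0],"grip":100},{"delta_pos":[0,4,-0.2],"twist":[0,0,0],"grip":100},{"delta_pos":[0,6,-0.2],"twist":[0,0,0],"grip":100},{"delta_pos":[0.1,7.5,-0.2],"twist":[0,0,0],"grip":100},{"delta_pos":[0.1,8.5,-0.2],"twist":[0,0,0],"grip":100}]'; python3 - <<'E'
from wr import *
tgt(T2W([0,0,83],X),RG)
s=state(); w=s['gripper_width']/2
for n,roi in (('scene',(240,110,340,210)),('side',(210,190,310,290))):
    p,d=imaging.grab_frame(n)
    im=cv2.resize(p[roi[1]:roi[3],roi[0]:roi[2],::-1],None,fx=6,fy=6,interpolation=cv2.INTER_CUBIC)
    for k,col in ((0,(0,0,255)),(-30,(255,0,0))):
      for a in (-w,w):
        for b in (-16,16):
            e=proj(n,s['ee_pos']+RT(s['ee_rot']).apply([b,k,a])); cv2.circle(im,tuple(int((e[i]-roi[i]+.5)*6) for i in(0,1)),3,col,-1)
    cv2.imwrite(f'pics/tip_{n}.png',im)
cv2.imwrite('pics/tip4.png',cv2.resize(np.hstack([cv2.imread('pics/tip_scene.png'),cv2.imread('pics/tip_side.png')]),(800,400)))
E
```

```text
time_s: 13.95
ee_pos: [553.2, 195.3, 147.3]
ee_rot: [-60.0, -0.0, -87.5]
force: [0.0, -0.8, 0.2]
gripper_width: 90.9
t 13.95 ee [553.2 195.3 147.3] [-60.   -0.  -87.5] q [ 25.   9. 117. -24.  29.  41.] F [ 0.  -0.8  0.2] w 90.9
delta_cm [-0.13  1.88  0.17] twist [-0.04 -0.16  0.13] min rows 0.4
```

View pics/tip4.png

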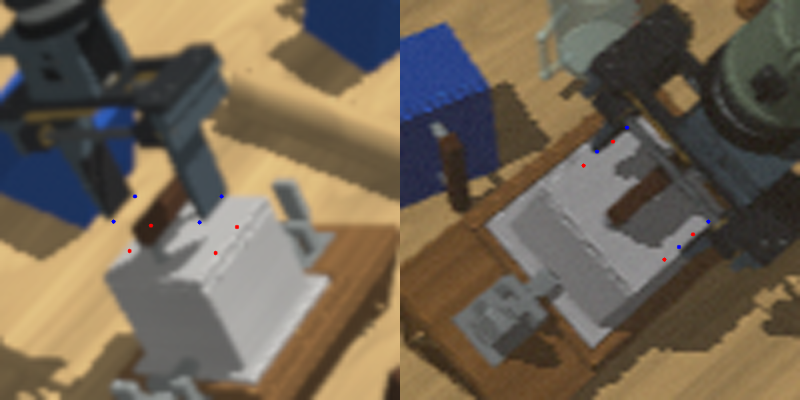

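```bash
python3 -m pendant '[{"delta_pos":[0,0.6,0.1],"twist":[0,0,0],"grip":100},{"delta_pos":[0,1.2,0.1],"twist":[0,0,0],"grip":100},{"delta_pos":[0,1.8,0.1],"twist":[0,0,0],"grip":100},{"delta_pos":[0,1.8,0.1],"twist":[0,0,0],"grip":60},{"delta_pos":[0,1.8,0.1],"twist":[0,0,0],"grip":40}]' 40;python3 -m pendant '[{"delta_pos":[0,0,0],"twist":[0,0,0],"grip":0},{"delta_pos":[0,0,0],"twist":[0,0,0],"grip":0},{"delta_pos":[0,0,0],"twist":[0,0,0],"grip":0},{"delta_pos":[0,0,0],"twist":[0,0,0],"grip":0},{"delta_pos":[0,0,0],"twist":[0,0,0],"grip":0}]' 40;python3 -m pendant '[{"delta_pos":[0,0,0],"twist":[0,0,0],"grip":0},{"delta_pos":[0,0,0],"twist":[0,0,0],"grip":0},{"delta_pos":[0,0,0],"twist":[0,0,0],"grip":0},{"delta_pos":[0,0,0],"twist":[0,0,0],"grip":0},{"delta_pos":[0,0,0],"twist":[0,0,0],"grip":0}]' 40; python3 - <<'E'
from wr import *
tgt(T2W([0,0,83],X),RG)
wgrab(8); wov(8,(80,0,480,420),1.43,24,24)
E
```

```text
time_s: 14.55
ee_pos: [562.3, 195.5, 133.2]
ee_rot: [-59.9, -0.0, -87.5]
force: [-0.1, -0.6, -0.2]
gripper_width: 78.1
time_s: 15.05
ee_pos: [562.3, 195.6, 133.3]
ee_rot: [-59.9, -0.0, -87.5]
force: [0.3, 0.4, 0.1]
gripper_width: 38.1
time_s: 15.55
ee_pos: [562.6, 195.6, 133.4]
ee_rot: [-59.9, -0.0, -87.5]
force: [0.9, 0.2, -0.5]
gripper_width: 15.7
t 15.55 ee [562.6 195.6 133.4] [-59.9  -0.  -87.5] q [ 25.  10. 117. -25.  27.  42.] F [ 0.9  0.2 -0.5] w 15.7
delta_cm [-0.14  0.21  0.05] twist [-0.13 -0.12  0.1 ] min rows 0.1
```

View pics/wo8.png

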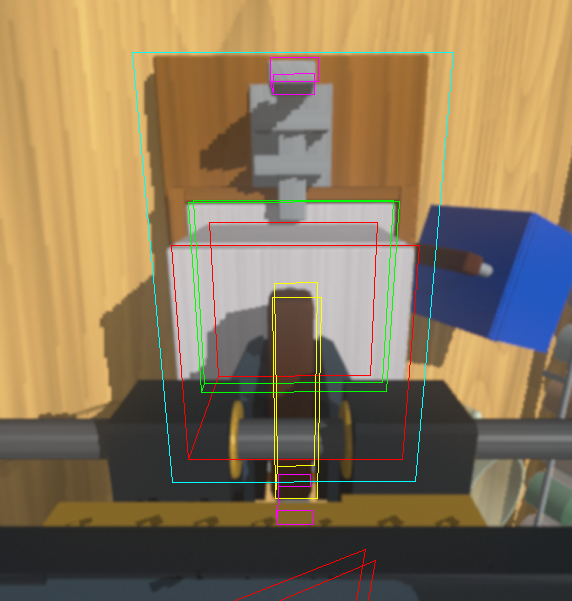

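```bash
python3 -m pendant '[{"delta_pos":[0,-0.2,0],"twist":[0,0,0],"grip":0},{"delta_pos":[0,-0.5,0],"twist":[0,0,0],"grip":0},{"delta_pos":[0,-0.8,0],"twist":[0,0,0],"grip":0},{"delta_pos":[0,-1.1,0],"twist":[0,0,0],"grip":0},{"delta_pos":[0,-1.5,0],"twist":[0,0,0],"grip":0}]' 50; python3 - <<'E'
from wr import *
wgrab(9); wov(9,(80,0,480,420),1.43,24,24)
tgt(T2W([0,0,83],X),RG)
E
```

```text
time_s: 16.1
ee_pos: [554.1, 194.9, 145.6]
ee_rot: [-60.0, -0.0, -87.5]
force: [4.1, 0.6, -8.1]
gripper_width: 15.7
t 16.15 ee [554.  194.9 146.3] [-60.   -0.  -87.5] q [ 25.   9. 117. -24.  29.  41.] F [ 1.7 -0.6 -7. ] w 15.9
delta_cm [-0.17  1.75  0.15] twist [-0.04 -0.17  0.13] min rows 0.4
```

View pics/wo9.png

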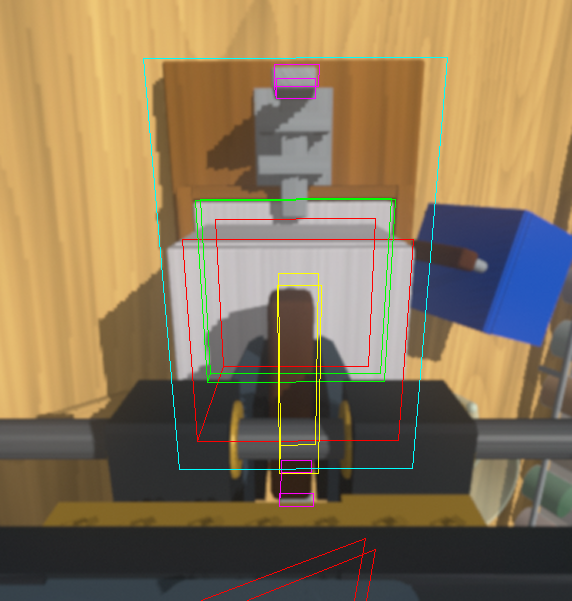

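```bash
python3 -m pendant '[{"delta_pos":[0,-0.8,0],"twist":[0,0,0],"grip":0},{"delta_pos":[0,-1.6,0],"twist":[0,0,0],"grip":0},{"delta_pos":[0,-2.4,0],"twist":[0,0,0],"grip":0},{"delta_pos":[0,-3.2,0],"twist":[0,0,0],"grip":0},{"delta_pos":[0,-4,0],"twist":[0,0,0],"grip":0}]';  python3 -m pendant '[{"delta_pos":[0,-0.8,0],"twist":[0,0,0],"grip":0},{"delta_pos":[0,-1.6,0],"twist":[0,0,0],"grip":0},{"delta_pos":[0,-2.2,0],"twist":[0,0,0],"grip":0},{"delta_pos":[0,-2.6,0],"twist":[0,0,0],"grip":0},{"delta_pos":[0,-3,0],"twist":[0,0,0],"grip":0}]'; python3 - <<'E'
from wr import *
tgt(T2W([0,0,200],X),RG)
p,d=imaging.grab_frame('side'); cv2.imwrite('pics/s9.png',cv2.resize(p[150:300,190:390,::-1],None,fx=4,fy=4,interpolation=cv2.INTER_CUBIC))
E
```

```text
time_s: 16.65
ee_pos: [534.2, 194.2, 181.4]
ee_rot: [-59.9, -0.0, -87.5]
force: [3.1, 0.7, -8.0]
gripper_width: 15.5
time_s: 17.15
ee_pos: [519.6, 193.7, 207.2]
ee_rot: [-59.9, 0.0, -87.5]
force: [-0.4, -0.4, -2.0]
gripper_width: 15.6
t 17.15 ee [519.6 193.7 207.2] [-59.9   0.  -87.5] q [ 27.   2. 114. -20.  38.  38.] F [-0.4 -0.4 -2. ] w 15.6
delta_cm [-0.12 -2.95  0.09] twist [-0.11 -0.18  0.09] min rows 0.6
```

View pics/s9.png

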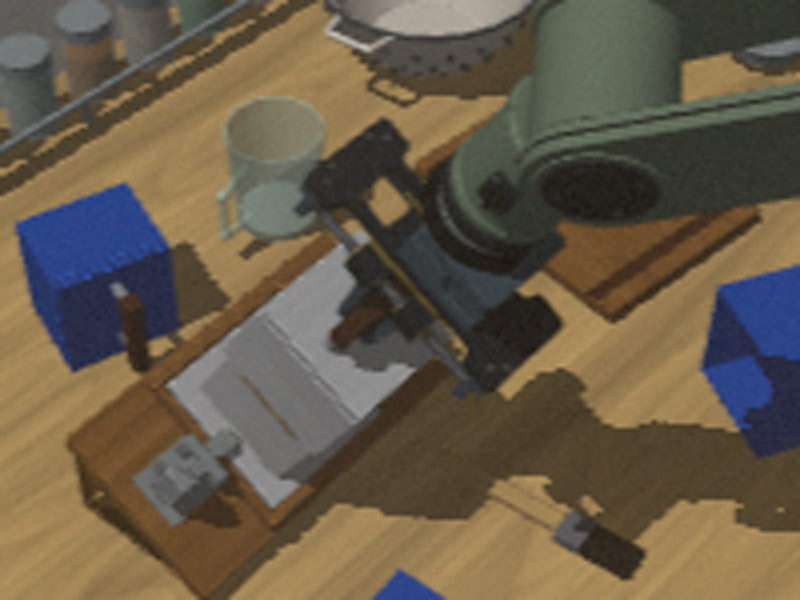

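```bash
python3 -m pendant '[{"delta_pos":[0,-0.8,0],"twist":[0,0,0],"grip":0},{"delta_pos":[0,-1.6,0],"twist":[0,0,0],"grip":0},{"delta_pos":[0,-2.4,0],"twist":[0,0,0],"grip":0},{"delta_pos":[0,-3.4,0],"twist":[0,0,0],"grip":0},{"delta_pos":[0,-4.5,0],"twist":[0,0,0],"grip":0}]';   python3 - <<'E'
from wr import *
tgt(T2W([0,0,200],X),RG)
wgrab(10); wov(10,(80,0,480,420),1.43,24,24)
E
```

```text
time_s: 17.7
ee_pos: [496.7, 192.7, 246.7]
ee_rot: [-59.9, 0.0, -87.5]
force: [0.3, 0.5, -2.2]
gripper_width: 15.7
t 17.7 ee [496.7 192.7 246.7] [-59.9   0.  -87.5] q [ 29.  -2. 112. -19.  44.  37.] F [ 0.3  0.5 -2.2] w 15.7
delta_cm [-0.12  1.61  0.09] twist [-0.12 -0.17  0.09] min rows 0.3
```

View pics/wo10.png

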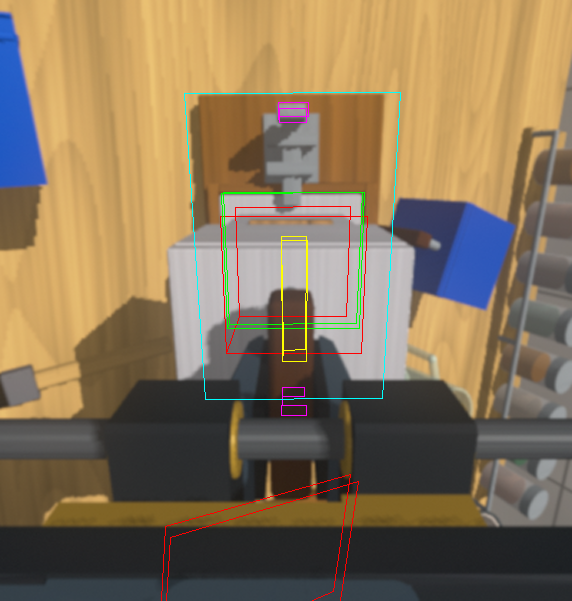

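```bash
python3 - <<'E'
from wr import *
tgt([490,192,340],RG)
tgt([500,60,340],down(-94.2))
E
```

```text
t 17.75 ee [497.  193.1 248.7] [-59.7   0.1 -87.5] q [ 29.  -2. 112. -19.  44.  37.] F [-0.2 -0.4  0.1] w 15.5
delta_cm [ 0.07 -8.24  3.99] twist [-0.29 -0.2   0.01] min rows 1.8
t 17.75 ee [497.  193.1 248.7] [-59.7   0.1 -87.5] q [ 29.  -2. 112. -19.  44.  37.] F [-0.2 -0.4  0.1] w 15.5
delta_cm [13.3  -8.05  4.36] twist [-30.25   6.54  -1.87] min rows 3.6
```

```bash
python3 -m pendant '[{"delta_pos":[0,-2.5,1],"twist":[0,0,0],"grip":0},{"delta_pos":[1,-5.5,2.5],"twist":[0,0,0],"grip":0},{"delta_pos":[4,-8,4],"twist":[-5,1,0],"grip":0},{"delta_pos":[7,-8,4.2],"twist":[-10,2,-0.5],"grip":0},{"delta_pos":[9,-8,4.3],"twist":[-16,3.5,-1],"grip":0}]';   python3 - <<'E'
from wr import *
tgt([500,60,340],down(-94.2))
E
```

```text
time_s: 18.25
ee_pos: [498.0, 101.4, 339.3]
ee_rot: [-75.9, 0.4, -91.1]
force: [-0.1, 0.2, -2.7]
gripper_width: 15.7
t 18.25 ee [498.  101.4 339.3] [-75.9   0.4 -91.1] q [12.  0. 91. -3. 74. 14.] F [-0.1  0.2 -2.7] w 15.7
delta_cm [ 4.13 -0.03  0.3 ] twist [-14.13   2.99  -0.82] min rows 1.7
```

```bash
python3 -m pendant '[{"delta_pos":[1.5,0,0.1],"twist":[-4,1,-0.2],"grip":0},{"delta_pos":[4,0,0.3],"twist":[-8,2,-0.5],"grip":0},{"delta_pos":[7,0,0.5],"twist":[-12,3,-0.8],"grip":0},{"delta_pos":[10,0,1],"twist":[-14.1,3,-0.8],"grip":0},{"delta_pos":[13,0,1.5],"twist":[-14.1,3,-0.8],"grip":0}]';   python3 - <<'E'
from wr import *
R=down(-94.2); o=np.array([612,-212,18.])
T=o-R.apply([-1.4,71.1,.5]); print(T)
tgt([*T[:2],340],R)
tgt([*T[:2],130],R)
E
```

```text
time_s: 18.75
ee_pos: [511.8, -29.1, 338.9]
ee_rot: [-90.0, -0.1, -94.2]
force: [-0.2, 0.7, -1.4]
gripper_width: 16.1
[ 611.39880929 -213.35962117   89.1       ]
t 18.75 ee [511.8 -29.1 338.9] [-90.   -0.1 -94.2] q [-4.  9. 80. -0. 91. -0.] F [-0.2  0.7 -1.4] w 16.1
delta_cm [17.66 -0.1  11.27] twist [0.04 0.04 0.06] min rows 4.2
t 18.75 ee [511.8 -29.1 338.9] [-90.   -0.1 -94.2] q [-4.  9. 80. -0. 91. -0.] F [-0.2  0.7 -1.4] w 16.1
delta_cm [17.64 20.9  11.29] twist [0.04 0.04 0.06] min rows 5.9
```

```bash
python3 -m pendant '[{"delta_pos":[3.5,0,2.3],"twist":[0,0,0],"grip":0},{"delta_pos":[7,0,4.6],"twist":[0,0,0],"grip":0},{"delta_pos":[11,0,7],"twist":[0,0,0],"grip":0},{"delta_pos":[14.5,0,9.4],"twist":[0,0,0],"grip":0},{"delta_pos":[17.6,0,11.3],"twist":[0,0,0],"grip":0}]'; python3 -m pendant '[{"delta_pos":[0,3,0],"twist":[0,0,0],"grip":0},{"delta_pos":[0,6,0],"twist":[0,0,0],"grip":0},{"delta_pos":[0,9,0],"twist":[0,0,0],"grip":0},{"delta_pos":[0,12,0],"twist":[0,0,0],"grip":0},{"delta_pos":[0,15,0],"twist":[0,0,0],"grip":0}]';   python3 - <<'E'
from wr import *
tgt([611.4,-213.4,130],down(-94.2))
for n,roi in (('scene',(150,180,310,360)),('side',(280,100,420,240))):
    p,d=imaging.grab_frame(n)
    cv2.imwrite(f'pics/tip_{n}.png',cv2.resize(p[roi[1]:roi[3],roi[0]:roi[2],::-1],(400,450 if n=='scene' else 400),interpolation=cv2.INTER_CUBIC)[:400])
cv2.imwrite('pics/tip5.png',np.hstack([cv2.imread('pics/tip_scene.png'),cv2.imread('pics/tip_side.png')]))
E
```

```text
time_s: 19.25
ee_pos: [611.4, -213.7, 339.3]
ee_rot: [-90.0, -0.1, -94.2]
force: [1.7, -0.2, -1.8]
gripper_width: 15.8
time_s: 19.75
ee_pos: [610.4, -211.7, 188.4]
ee_rot: [-90.0, -0.1, -94.2]
force: [0.7, -0.6, -1.2]
gripper_width: 15.8
t 19.75 ee [ 610.4 -211.7  188.4] [-90.   -0.1 -94.2] q [-20.  25.  79.  -0.  76. -16.] F [ 0.7 -0.6 -1.2] w 15.8
delta_cm [0.16 5.84 0.1 ] twist [-0.04  0.05  0.08] min rows 1.2
```

View pics/tip5.png

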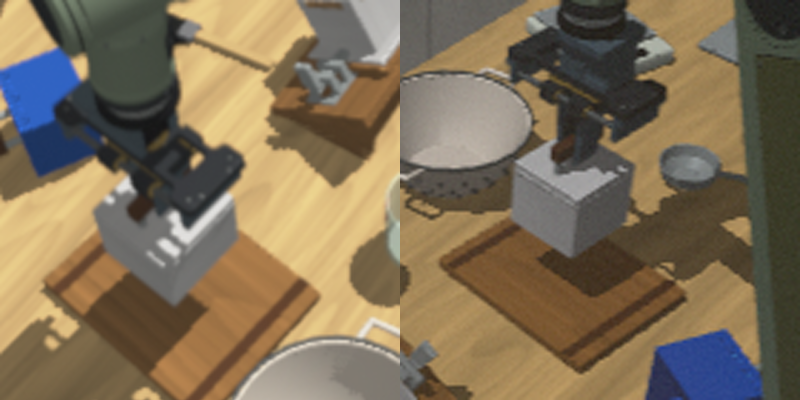

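```bash
python3 -m pendant '[{"delta_pos":[0,2,0],"twist":[0,0,0],"grip":0},{"delta_pos":[0,4,0],"twist":[0,0,0],"grip":0},{"delta_pos":[0,6,0],"twist":[0,0,0],"grip":0},{"delta_pos":[0,7.5,0],"twist":[0,0,0],"grip":0},{"delta_pos":[0,8.6,0],"twist":[0,0,0],"grip":0}]'; python3 -m pendant '[{"delta_pos":[0,0.3,0],"twist":[0,0,0],"grip":0},{"delta_pos":[0,0.6,0],"twist":[0,0,0],"grip":0},{"delta_pos":[0,0.8,0],"twist":[0,0,0],"grip":0},{"delta_pos":[0,0.9,0],"twist":[0,0,0],"grip":0},{"delta_pos":[0,0.9,0],"twist":[0,0,0],"grip":0}]'
```

```text
time_s: 20.35
ee_pos: [611.0, -211.8, 104.1]
ee_rot: [-89.9, -0.1, -94.2]
force: [-0.3, -0.1, -2.3]
gripper_width: 15.6
time_s: 20.85
ee_pos: [610.2, -211.6, 94.7]
ee_rot: [-90.0, -0.1, -94.2]
force: [0.1, 1.6, -0.9]
gripper_width: 16.0
```

```bash
python3 -m pendant '[{"delta_pos":[0,0.1,0],"twist":[0,0,0],"grip":0},{"delta_pos":[0,0.2,0],"twist":[0,0,0],"grip":0},{"delta_pos":[0,0.3,0],"twist":[0,0,0],"grip":0},{"delta_pos":[0,0.4,0],"twist":[0,0,0],"grip":0},{"delta_pos":[0,0.4,0],"twist":[0,0,0],"grip":0}]'; python3 -m pendant '[{"delta_pos":[0,0.1,0],"twist":[0,0,0],"grip":0},{"delta_pos":[0,0.2,0],"twist":[0,0,0],"grip":0},{"delta_pos":[0,0.2,0],"twist":[0,0,0],"grip":0},{"delta_pos":[0,0.2,0],"twist":[0,0,0],"grip":0},{"delta_pos":[0,0.2,0],"twist":[0,0,0],"grip":0}]'
```

```text
time_s: 21.35
ee_pos: [609.9, -211.5, 90.2]
ee_rot: [-90.0, -0.0, -94.2]
force: [-1.0, -0.2, -1.3]
gripper_width: 15.8
time_s: 21.85
ee_pos: [610.1, -211.4, 89.4]
ee_rot: [-90.0, -0.0, -94.2]
force: [-2.1, 1.9, 6.2]
gripper_width: 15.7
```

```bash
python3 -m pendant '[{"delta_pos":[0,0.05,0],"twist":[0,0,0],"grip":0},{"delta_pos":[0,0.05,0],"twist":[0,0,0],"grip":0},{"delta_pos":[0,0.05,0],"twist":[0,0,0],"grip":0},{"delta_pos":[0,0.05,0],"twist":[0,0,0],"grip":0},{"delta_pos":[0,0.05,0],"twist":[0,0,0],"grip":0}]'; python3 - <<'E'
from wr import *
for n,roi in (('scene',(150,200,290,340)),('side',(280,110,400,230))):
    p,d=imaging.grab_frame(n); C=cloud(n,d)
    m=(np.abs(C[...,0]-612)<75)&(np.abs(C[...,1]+212)<75)&(C[...,2]>24)&(C[...,2]<104)
    hi=p.astype(int); 
    P=C[m]; print(n,len(P))
    f=lambda x:box((P-[x[0],x[1],0])@np.array([[np.cos(x[2]),-np.sin(x[2]),0],[np.sin(x[2]),np.cos(x[2]),0],[0,0,1]]),[0,0,18+45.5],[51,51,45.5])
    r=least_squares(f,[612,-212,-.07],x_scale=[10,10,.1],loss='soft_l1',f_scale=2); print(r.x[:2],np.degrees(r.x[2]),np.median(abs(r.fun)))
    t=C[(np.abs(C[...,0]-612)<40)&(np.abs(C[...,1]+212)<40)&(np.abs(C[...,2]-109)<6)]; print('top',t[:,2].mean(),np.linalg.lstsq(np.c_[t[:,:2]-t[:,:2].mean(0),np.ones(len(t))],t[:,2],rcond=None)[0])
    cv2.imwrite(f'pics/tip_{n}.png',cv2.resize(p[roi[1]:roi[3],roi[0]:roi[2],::-1],(400,400),interpolation=cv2.INTER_CUBIC))
cv2.imwrite('pics/tip6.png',np.hstack([cv2.imread('pics/tip_scene.png'),cv2.imread('pics/tip_side.png')]))
E
```

```text
time_s: 22.35
ee_pos: [610.1, -211.4, 89.3]
ee_rot: [-90.0, -0.0, -94.2]
force: [-3.2, 1.5, 8.1]
gripper_width: 15.5
scene 621
[ 610.94254917 -210.07808204] -4.104958066947887 0.5158077417909155
top 109.79078534583755 [-1.42413845e-03 -7.64082672e-03  1.09790785e+02]
side 665
[ 608.65844463 -210.63649715] -4.216615365085365 1.28564315438107
top 107.75014360322308 [-3.72040500e-04 -1.22285181e-03  1.07750144e+02]
```

View pics/tip6.png

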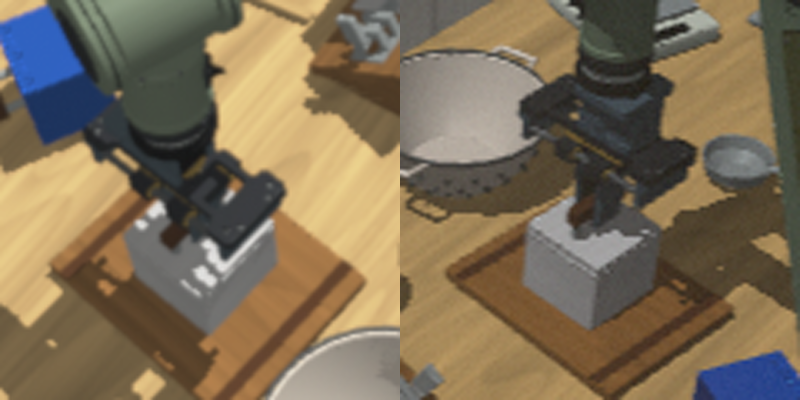

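```bash
python3 -m pendant '[{"delta_pos":[0,-0.1,0],"twist":[0,0,0],"grip":20},{"delta_pos":[0,-0.1,0],"twist":[0,0,0],"grip":40},{"delta_pos":[0,-0.1,0],"twist":[0,0,0],"grip":60},{"delta_pos":[0,-0.1,0],"twist":[0,0,0],"grip":60},{"delta_pos":[0,-0.1,0],"twist":[0,0,0],"grip":60}]' 10; python3 -m pendant '[{"delta_pos":[0,-2,0],"twist":[0,0,0],"grip":60},{"delta_pos":[0,-5,0],"twist":[0,0,0],"grip":60},{"delta_pos":[0,-9,0],"twist":[0,0,0],"grip":60},{"delta_pos":[0,-13,0],"twist":[0,0,0],"grip":60},{"delta_pos":[0,-17,0],"twist":[0,0,0],"grip":60}]'
```

```text
time_s: 22.95
ee_pos: [610.0, -211.5, 88.6]
ee_rot: [-90.0, -0.0, -94.2]
force: [0.4, -0.1, -0.2]
gripper_width: 47.2
time_s: 23.45
ee_pos: [609.9, -211.4, 260.3]
ee_rot: [-90.0, -0.0, -94.2]
force: [-0.1, -0.6, 0.6]
gripper_width: 54.5
```

```bash
python3 -m pendant '[{"delta_pos":[4,-3,-3],"twist":[0,0,0],"grip":60},{"delta_pos":[6,-3,-6],"twist":[0,0,0],"grip":60},{"delta_pos":[8,-3,-10],"twist":[0,0,0],"grip":60},{"delta_pos":[8,-3,-13],"twist":[0,0,0],"grip":60},{"delta_pos":[8,-3,-15],"twist":[0,0,0],"grip":60}]'; python3 -m pendant '[{"delta_pos":[0,0,0],"twist":[0,0,0],"grip":60},{"delta_pos":[0,0,0],"twist":[0,0,0],"grip":60},{"delta_pos":[0,0,0],"twist":[0,0,0],"grip":60},{"delta_pos":[0,0,0],"twist":[0,0,0],"grip":60},{"delta_pos":[0,0,0],"twist":[0,0,0],"grip":60}]'; python3 - <<'E'
from wr import *
for n in ('scene','side'):
    p,d=imaging.grab_frame(n); C=cloud(n,d); cv2.imwrite(f'pics/{n}9.png',p[:,:,::-1])
    m=(np.abs(C[...,0]-612)<75)&(np.abs(C[...,1]+212)<75)&(C[...,2]>24)&(C[...,2]<112)
    P=C[m]; print(n,len(P))
    f=lambda x:box((P-[x[0],x[1],0])@np.array([[np.cos(x[2]),-np.sin(x[2]),0],[np.sin(x[2]),np.cos(x[2]),0],[0,0,1]]),[0,0,18+45.5],[51,51,45.5])
    r=least_squares(f,[612,-212,-.07],x_scale=[10,10,.1],loss='soft_l1',f_scale=2); print(r.x[:2],np.degrees(r.x[2]),np.median(abs(r.fun)))
    t=C[(np.abs(C[...,0]-612)<40)&(np.abs(C[...,1]+212)<40)&(np.abs(C[...,2]-109)<6)]; print('top',np.linalg.lstsq(np.c_[t[:,:2]-t[:,:2].mean(0),np.ones(len(t))],t[:,2],rcond=None)[0])
E
```

```text
time_s: 23.95
ee_pos: [452.5, -280.6, 289.2]
ee_rot: [-90.0, -0.1, -94.3]
force: [0.2, 0.5, -0.1]
gripper_width: 54.7
time_s: 24.45
ee_pos: [455.5, -280.2, 288.6]
ee_rot: [-90.1, -0.0, -94.1]
force: [-0.1, -0.5, -0.1]
gripper_width: 54.4
scene 1540
[ 611.06448631 -210.14990893] -4.307470697597926 0.8049907114571582
top [-5.72342749e-04  1.07710948e-03  1.09488490e+02]
side 1070
[ 608.62904453 -210.36338093] -4.176450361695578 1.2961518933216638
top [ 6.02690076e-03 -2.38400424e-03  1.07951837e+02]
```

View pics/scene9.png

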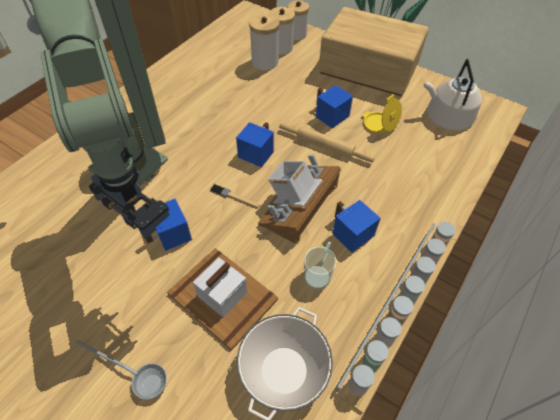

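View pics/side9.png

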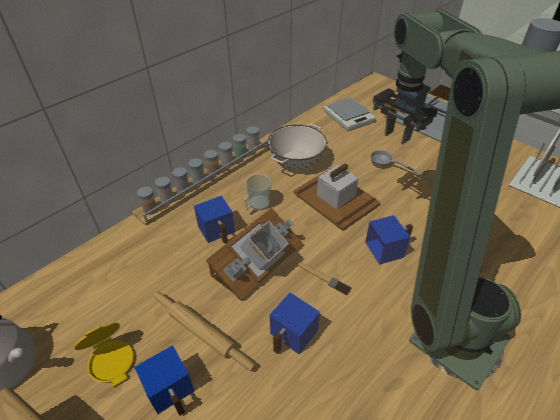

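```bash
python3 - <<'E'
from wr import *
import ov
def dr(n,roi,k,out):
    im=cv2.imread(f'pics/{n}9.png'); u0,v0,u1,v1=roi
    im=cv2.resize(im[v0:v1,u0:u1],None,fx=k,fy=k,interpolation=cv2.INTER_CUBIC); off=np.array([u0,v0])-.5
    ov.seg(im,n,T2W(ov.cub([0,0,7],[63,63,7]),X),(0,255,0),k,off)
    for s in(1,-1): ov.seg(im,n,T2W(ov.cub([0,s*125,42.5],[11,5,17.5]),X),(255,0,255),k,off)
    return im
a=dr('scene',(250,140,350,240),4,'');b=dr('side',(200,200,300,300),4,'')
cv2.imwrite('pics/fin.png',np.hstack([a,b]))
E
```

```text
(no output)
```

View pics/fin.png

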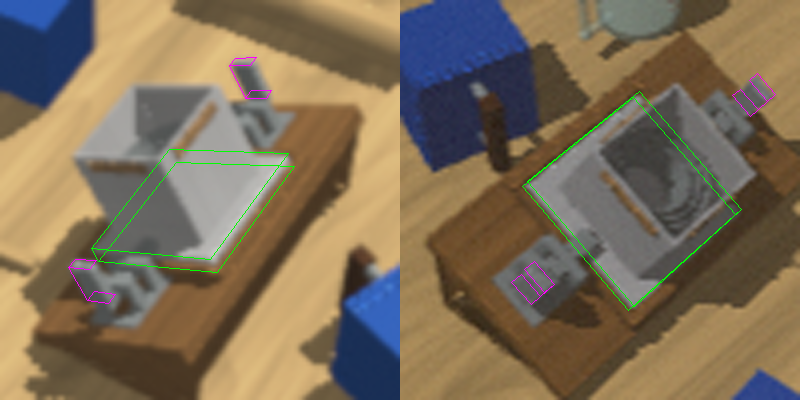

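Both tabs sit on the "home" outlines and the base flange is on its seat outline. I am handing the job in.

```bash
python3 -c "
from workcell import job; print(job.job_done())"
```

```text
the job is handed in; nothing more can be done
None
```

I slid both bolts home, drew the lid straight off along the slant, stood it on the pastry board, released it only once it stood there, and backed away. The job was handed in at about 24.6 s; no verdict was reported.

**Bolts:** both ran up against their stops (push force rose to about 8 N on the right and 13 N on the left). In the last pictures both tabs sit on their "home" outlines.

**Lid pull:** it took about 8–9 N, then dropped to about 2 N, the lid's own weight, once clear. The base flange stayed on its seat outline.

**Lid on the board:** it touched down while still gripped, with 6–8 N of contact. After release it stands at about (610, -210) mm, against a board centre of (612, -212), aligned with the board. Its top is at 108–109 mm, where 109 is expected, and its tilt is under 0.01 rad.

**Other things:** by eye, none of the other things has moved between the first and last pictures. I did not measure them.

**What disagreed:**
- **Fingertips:** they end about 30 mm short of the stated TCP. My first push on the right bolt therefore passed over the tab without touching it. I measured the offset in the pictures and allowed for it in every later move.
- **Cameras:** the scene and side cameras differ by about 2 mm on the lid's position.

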